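# Set the drill guide to the pointed index tab

## Task

Set up the drilling jig for the next hole: put the wooden offcut that lies in the carriage's way into the small grey tub beside the jig, swing the clamp lever fully open, slide the carriage until its pointer lines up with the pointed index tab (not the square one), and lock the lever again. Turn the collar on the guide bush so that its thumb tab stands over the white line, and leave everything else on the bench where it is.

Things in the scene. Friction and masses are not known exactly. Their poses are not given: they have to be found in the camera images.
- jig: drilling jig screwed to the table: a wooden bed 250 x 430 x 18 mm with a square aluminium rail (40 x 40 mm, top 58 mm above the table) along its length. Origin on the table; its y axis runs along the rail, x away from the robot, z up (it is turned up to 0.25 rad from the world's axes). The rail's centre line is x = +50 mm; the bed spans x = -115 to +135 mm. All heights below are above the table
- carriage (a joint): position (m) of the steel drill-guide carriage along the rail, growing towards the jig's +y; -0.16 to 0.16, 0 = mid rail. Plate 160 mm (jig x = -85 to +75) by 96 mm, heights 60 to 74; its guide foot (x = -67 to 0) ends 3 mm above the bed, so what lies there blocks it. Slides with about 5 N when the lever is open; clamped (slips only at about 25 N) when locked; stays where left
- post_top (a point): centre of the top (152 mm high) of the carriage's upright steel grip post, a plain cylinder of diameter 28 mm fixed to the carriage, clear from 92 mm (the lever's ring lies below that) to 152 mm. On the rail's centre line, at the carriage's middle. Grip it to slide the carriage
- pointer (a point): tip of the carriage's pointer, a 5 mm wide white finger in the middle of its rear (+x) edge, 64 to 77 mm high; this point is at 67 mm
- lever (a joint): angle (rad) of the black clamp lever round the foot of the grip post: 0 = locked (the arm points along the jig's +y), 1.3 = fully open (end stop; the arm points to the jig's +x, away from the robot). It opens clockwise seen from above. Stiff: up to about 8 N at the handle near the locked end, 2 N elsewhere; stays where it is left
- handle_top (a point): centre of the top (140 mm high) of the lever's upright black handle, a cylinder of diameter 22 mm, 80 mm from the lever's vertical axis (= the post's axis), clear from 92 to 140 mm; the lever's arm, 18 mm wide, lies at 78 to 90 mm
- collar (a joint): angle (rad) of the captive lock collar on the guide bush: 0 = the thumb tab points to the jig's -x (to the robot), growing counter-clockwise seen from above (towards the jig's -y); range 0 to 1.6. Locked mark: 1.2, where the middle of the thumb tab stands over the white line on the carriage plate. There is no stop at the mark. Turns with about 1.3 N at the tab; stays where it is left
- thumb_top (a point): centre of the top (125 mm high) of the collar's upright aluminium thumb tab, 14 mm thick (across the radius) and 20 mm wide (along the radius), 42 mm from the collar's vertical axis, clear from 89 to 125 mm; the collar's ring (diameter 54) lies at 75 to 89 mm
- bush_axis (a point): point on the collar's vertical axis at the top of its ring, 89 mm high; 90 mm from the post's axis towards the robot
- tab_pointed: THE MARK: fixed steel index tab on the bed behind the rail, 30 mm wide, 54 mm tall, whose top ends in a point facing the rail. Axes as the jig's; its origin lies on the bed, and the point is at y = 0 of its frame. Stands on either side of the carriage's start. The pointer is on the mark when it has the same y as this origin, in the jig's axes
- tab_square: the other fixed steel index tab, of the same size, with a square end; not the mark. Axes and origin as for the pointed tab
- offcut: loose pine offcut 110 x 38 x 40 mm (x, y, z), 110 g, lying on the bed in front of the pointed tab, where the carriage must go. Origin at the centre of its underside (18 mm high at the start); long side along its x axis
- tub: open grey plastic tub fixed to the table, 200 x 150 mm outside (its x, y), 70 mm high, walls 4 mm, floor 4 mm; to the left or to the right of the jig. Origin on the table under its centre
- glue_gun: hot-glue gun lying on its side, grey with a blue trigger, about 185 x 130 mm, 44 mm high; stands clear of the jig, at the side of the table opposite to the tub; bystander. Origin on the table under its middle
- glue_bottle: white glue bottle standing on the jig's bed at the square tab's side of the carriage, diameter 56, 140 mm tall; bystander. Origin at the centre of its underside (18 mm above the table)
- finish_can: upright metal can behind the jig, diameter 66, 150 mm tall; bystander. Origin at the centre of its underside
- mug: white mug behind the jig, diameter 80, 95 mm tall plus a handle; bystander. Origin at the centre of its underside
- hammer: hammer lying on the table, far right, 260 mm long, under 40 mm high; bystander. Origin on the table under it
- bar_clamp: steel bar clamp lying flat, 260 x 95 mm, under 30 mm high, far left; bystander. Origin on the table under its bar's middle
Not all that is in view belongs to the job. Of the things like the offcut, leave any that is turquoise; of the rest the larger one is meant.

How it is judged:
On the way, in this order (a step that is already met when the one before it is completed fails the run):
1. the clamp lever is swung open (beyond 1.1 rad) before the carriage reaches the mark (value of joint lever above 1.1 rad), for 0.1 s.
2. with the lever open (beyond 0.8 rad), the carriage's pointer is brought within 5 mm of the pointed tab's middle (value of joint lever above 0.8 rad and y of pointer in the frame of tab_pointed between -0.005 and 0.005 m), for 0.2 s.
3. the clamp lever is locked again (within 0.15 rad of its locked end) (value of joint lever below 0.15 rad), for 0.2 s.
At the end, for the whole second after the job is handed in: The pointer is within 5 mm (along the rail) of the middle of the pointed tab, the lever is within 0.15 rad of locked, the collar is within 0.14 rad of its locked mark (1.2 rad), the offcut lies at rest in the small grey tub, and the carriage is at rest (y of pointer in the frame of tab_pointed between -0.005 and 0.005 m and value of joint lever below 0.15 rad and value of joint collar between 1.06 and 1.34 rad and x of offcut in the frame of tub between -0.096 and 0.096 m and y of offcut in the frame of tub between -0.071 and 0.071 m and z of offcut in the frame of tub below 0.055 m and linear speed of offcut below 0.02 m/s and velocity of joint carriage between -0.01 and 0.01 m/s); the robot touches nothing.
It fails at once if the glue bottle, finish can or mug is moved more than 30 mm or tipped (distance of any of glue_bottle, finish_can, mug from where it was at the start of the episode above 0.03 m or angle between any of glue_bottle, finish_can, mug's own z axis and vertical above 0.4 rad).
It fails at once if the glue gun, hammer or bar clamp is moved more than 30 mm (distance of any of glue_gun, hammer, bar_clamp from where it was at the start of the episode above 0.03 m).
It also fails if it takes over 70 s, if anything falls off the work surface, if the arm or the gripper's body presses on something with over 40 N, if the wrist force passes 120 N, or if a joint passes its speed limit or range.

## Robot

A 6-joint arm with a two-finger parallel gripper is mounted at the origin on the work surface. World frame = base frame: x ahead of the robot, y to its left, z up, the work surface at z = 0. Lengths are in m, angles in rad, forces in N, time in s.
With the tool pointing down it reaches from about 0.25 to 0.725 m from the base axis. Payload 4 kg.
Tool frame: the origin (TCP) lies midway between the tips of the shut fingers; the grasp point (between the pads) lies 19 mm behind it; z points along the fingers, y is the direction in which the jaws open and shut (so a half turn about z gives the same grasp; the last joint's range is limited). The gripper opens to 85 mm and grips with 20 to 120 N. Pads are 22 mm wide; open, the fingers measure 114 mm over their backs; the gripper's body (76 mm by 85 mm) begins 54 mm behind the grasp point. The pads swing forward as they close: fully open they stand 13 mm farther back than shut.
Start: joints at [-1.18, 0.241, 0.005, 1.335, 0, 1.571], TCP at [0.19, -0.462, 0.231] pointing down, gripper open.
Joint ranges: [-2.72, 2.72], [-1.05, 1.87], [-1.09, 1.28], [-1.99, 2.15], [-1.42, 1.44], [-3.14, 3.14]. Speed limits (rad/s): [2.79, 2.79, 3.14, 3.14, 3.14, 3.14].

## Interface

Orientations are given as a unit quaternion [x, y, z, w].
In Python, from workcell import get_obs, camera, camera_model, job_done, masks_of gives the robot as it stands.
- The arm moves only by the tool jog_arm, never from a script. Its argument "deltas" is a list that holds one entry, the list of rows, each a list of 7 numbers: the shift along the tool's x, y, z in mm, then the turn, a rotation vector about the tool's x, y, z in degrees, then the finger opening in mm, from 0 to 85.4. A call has 1 to 5 rows; each row shifts and turns the pose as measured when the row begins, along the tool's axes as they then stand; what a row does not reach is not made up. A row lasts 1/10 s, in which the tool goes at most 50 mm and 8.59 degrees, less where a joint would pass 70% of its speed; a pose out of reach is approached as far as the arm can. A call with a gripper value outside its range is refused whole. The fingers move at their own pace and stop on an object; the grip force is fixed at half the most. Time passes only in rows, so rows that do not move let the fingers close. It gives the time, the measured TCP pose, the force and the opening at its end, in the units of the state.
- get_obs(): the state, without advancing time (a new reading comes with each control period).
- camera(name): name is "scene" or "top" or "wrist"; returns the picture (384x512x3 uint8, red, green, blue); there is no depth.
- camera_model(name): a dict with "fovy" (degrees; the focal length in pixels is half the picture's height over the tangent of half this angle, whatever the lens; pixels are square), "cx", "cy" (the principal point, pixels), "pose" (4x4, takes a point from camera to world coordinates); the wrist camera has in their place "T_tool_cam" (4x4, takes a point from camera to tool coordinates, whose origin is the TCP and whose axes are the flange's). Camera axes: x right, y down, z forward; pixel columns grow to the right and rows downward; lengths in m; the calibration is good to about 2 mm. A picture is of the moment at which its call begins: read the wrist's pose just before it. camera_model takes no time and is no camera call.
- job_done(): hands the job in, once; it reports no verdict.
Trained networks look in the newest picture that a camera, given by its name, has taken for a name from the list of things; names that differ only in an ending like _2 or _b are one class to them, and where a whole thing is asked for, a point or a joint stands for the part that bears it (a point fixed in the world has none). Each returns a list of dicts, best first, with "conf" (0 to 1); they miss things now and then, are a little off and sometimes report something else, mostly with a low value. They report only what shows in the picture. A call takes as long as a camera call. They do not tell look-alikes from the thing itself.
- masks_of(target, camera): "pixels" (384x512 bool, what is visible of it) and "at" ([column, row] in pixels, amid what is visible of it).
The state is a dict: "clock": time; "joint_pos": joint angles; "joint_vel": joint speeds; "tau": joint torques, N m; "eef_pos": TCP position; "tool_rot": TCP orientation; "ft_force": force on the tool from outside, world axes, zero at the start; "ft_torque": the same for the moment, N m; "grip_width": finger opening in m.
Only numpy, scipy, OpenCV 4.12 (cv2) and the standard library are available. Lean on these libraries where they do the work, as an engineer would, in place of code of your own. Each camera call takes 0.05 s, during which the arm holds its last target. There are 200 camera calls.

## Working session

There is one attempt and no reset: what is moved stays moved. The work goes in short steps, Python scripts to look and compute and a tool call to move; the robot and the scene stay as the last step left them, time stands still between calls to the robot, and variables do not carry over. Pictures are saved under pics/ and viewed, about 8 in all and at most 12, crops included, and the job is handed in when it is done.

Besides the shell and the picture viewer there is one more tool, called by a JSON object that holds its "name" and its "arguments", one argument or row to a line. jog_arm: Moves the arm, as the interface text tells. Its arguments: {"type":"object","properties":{"deltas":{"type":"array"}},"required":["deltas"]}

```bash
mkdir -p pics; ls
cat > h.py <<'E'
import numpy as np, cv2
from workcell import *
from scipy.spatial.transform import Rotation as R
def save(n,f): 
    im=camera(n); cv2.imwrite(f,im[:,:,::-1]); return im
def K(n):
    m=camera_model(n); f=192/np.tan(np.radians(m['fovy'])/2)
    if 'pose' in m: P=np.array(m['pose'])
    else:
        o=get_obs(); T=np.eye(4); T[:3,:3]=R.from_quat(o['tool_rot']).as_matrix(); T[:3,3]=o['eef_pos']
        P=T@np.array(m['T_tool_cam'])
    return f,m['cx'],m['cy'],P
def back(n,uv,z):
    f,cx,cy,P=K(n); d=P[:3,:3]@np.array([(uv[0]-cx)/f,(uv[1]-cy)/f,1]); o=P[:3,3]
    return o+d*(z-o[2])/d[2]
def proj(n,p):
    f,cx,cy,P=K(n); q=P[:3,:3].T@(np.array(p)-P[:3,3]); return np.array([cx+f*q[0]/q[2],cy+f*q[1]/q[2]])
E
python3 - <<'E'
from h import *
a=save('top','pics/top.png'); 
for t,z in [('jig',.018),('post_top',.152),('pointer',.067),('handle_top',.14),('thumb_top',.125),('bush_axis',.089),('tab_pointed',.072),('tab_square',.072),('offcut',.058),('tub',.07),('glue_bottle',.158),('glue_gun',.04),('finish_can',.15),('mug',.095)]:
    for r in masks_of(t,'top')[:3]:
        print(t,round(r['conf'],2),np.round(r['at']),r['pixels'].sum(),np.round(back('top',r['at'],z),3))
b=save('scene','pics/scene.png')
cv2.imwrite('pics/top2.png',cv2.resize(a[:,:,::-1],(800,600),interpolation=cv2.INTER_CUBIC))
print(K('top'),K('scene'),camera_model('wrist'),get_obs()['clock'])
E
```

```text
pics
jig 0.81 [248. 199.] 8358 [ 0.528 -0.018  0.018]
post_top 0.82 [248. 197.] 1579 [ 0.514 -0.018  0.152]
post_top 0.29 [255. 213.] 270 [ 0.464 -0.04   0.152]
pointer 0.82 [252. 199.] 1530 [ 0.519 -0.033  0.067]
handle_top 0.64 [297. 208.] 435 [ 0.481 -0.172  0.14 ]
handle_top 0.46 [237. 182.] 207 [0.562 0.017 0.14 ]
thumb_top 0.72 [297. 208.] 401 [ 0.486 -0.174  0.125]
bush_axis 0.65 [252. 197.] 1555 [ 0.523 -0.033  0.089]
tab_pointed 0.49 [290. 157.] 99 [ 0.662 -0.155  0.072]
tab_square 0.62 [205. 173.] 115 [0.604 0.127 0.072]
tab_square 0.16 [253. 198.] 1461 [ 0.521 -0.036  0.072]
offcut 0.84 [299. 208.] 432 [ 0.493 -0.189  0.058]
offcut 0.63 [382. 271.] 468 [ 0.29  -0.457  0.058]
offcut 0.48 [297. 272.] 163 [ 0.284 -0.181  0.058]
tub 0.57 [362. 207.] 3040 [ 0.498 -0.396  0.07 ]
tub 0.52 [236. 186.] 234 [0.563 0.021 0.07 ]
glue_bottle 0.67 [238. 185.] 220 [0.551 0.015 0.158]
glue_bottle 0.54 [219. 215.] 277 [0.454 0.071 0.158]
glue_bottle 0.21 [206. 171.] 103 [0.595 0.116 0.158]
glue_gun 0.58 [121. 217.] 894 [0.455 0.405 0.04 ]
glue_gun 0.27 [251. 200.] 1548 [ 0.52  -0.028  0.04
[... 478 characters left out ...]
.95136799703943, array([[ 0.46095591,  0.54673375, -0.69900061,  1.4405828 ],
       [ 0.88740414, -0.27884457,  0.36709616, -0.48876003],
       [ 0.00579133, -0.78951118, -0.61370885,  0.89585528],
       [ 0.        ,  0.        ,  0.        ,  1.        ]])) {'fovy': 59.12469596964651, 'cx': 260.035585871436, 'cy': 190.00750237739175, 'T_tool_cam': array([[-4.41233429e-04, -9.63470443e-01, -2.67814322e-01,
         6.59003355e-02],
       [ 9.99999800e-01, -5.46616393e-04,  3.18935138e-04,
        -4.21682882e-04],
       [-4.53676277e-04, -2.67814127e-01,  9.63470491e-01,
        -1.43031451e-01],
       [ 0.00000000e+00,  0.00000000e+00,  0.00000000e+00,
         1.00000000e+00]])} 0.8
```

View pics/top2.png

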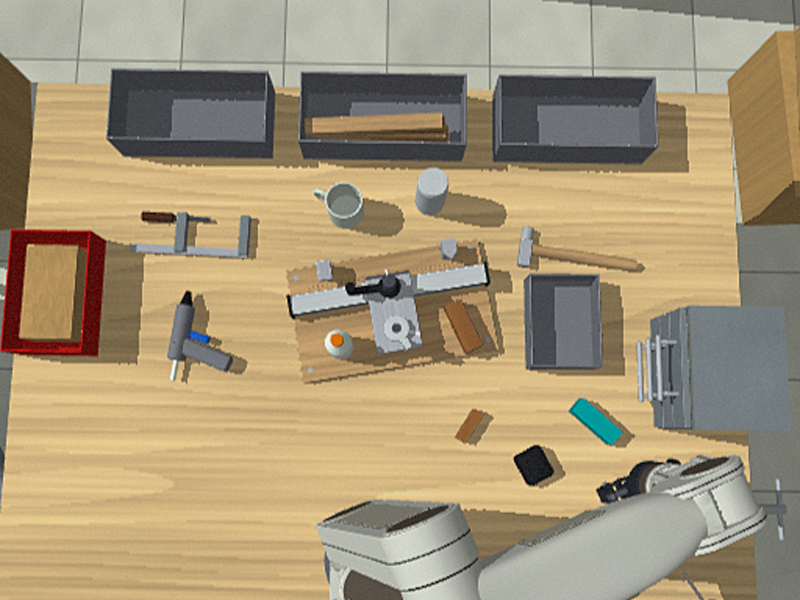

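View pics/scene.png

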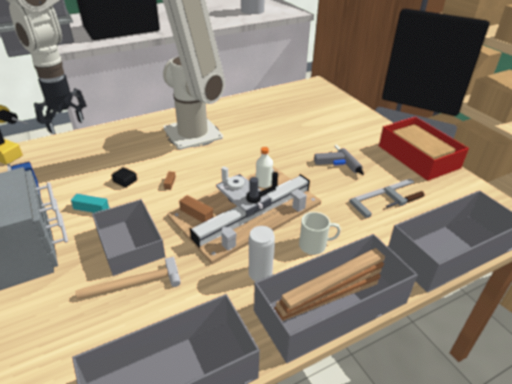

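The top view shows the tan offcut on the bed at about (463,328). There is a smaller tan piece at (473,426) and a turquoise one at (597,421), and both stay. The tub is at (563,322), the pointed tab at (448,248), the square tab at (324,270) and the bottle at (338,343). Jig yaw is about +0.165. Next I'll take a closer wrist view.

```bash
cat >> h.py <<'E'
def rel(p,yaw=None):
    """shift (tool mm) to TCP p; yaw = world angle of tool y axis (mod pi); prints turn"""
    o=get_obs(); r=R.from_quat(o['tool_rot']); M=r.as_matrix()
    d=M.T@(np.array(p)-o['eef_pos'])*1000
    out=[np.round(d,1)]
    if yaw is not None:
        c=[]
        for y in (yaw,yaw+np.pi):
            Y=np.array([np.cos(y),np.sin(y),0]); Z=np.array([0,0,-1.]); X=np.cross(Y,Z)
            c.append(np.degrees((r.inv()*R.from_matrix(np.c_[X,Y,Z])).as_rotvec()))
        out.append(np.round(c,1).tolist())
    print('rel',*out,'tcp',np.round(o['eef_pos'],4),'y',np.round(M[:,1],3),'x',np.round(M[:,0],3),'j',np.round(o['joint_pos'],2),'F',np.round(o['ft_force'],1),'w',round(o['grip_width'],4),'t',o['clock'])
E
python3 -c "
from h import *
rel([.42,-.1,.33],1.735)"
```

```text
rel [ 350.2 -247.6  -98.7] [[0.0, 0.0, -167.0], [0.0, -0.0, 13.0]] tcp [ 0.1905 -0.4623  0.2313] y [ 0.381 -0.925  0.   ] x [0.925 0.381 0.   ] j [-1.18  0.24  0.    1.34  0.    1.57] F [-0.4 -0.5 -0.6] w 0.0852 t 0.8
```

{"name": "jog_arm", "arguments": {
  "deltas": [
    [[42, -18, -14, 0, 0, 0, 85], [42, -18, -14, 0, 0, 0, 85], [42, -18, -14, 0, 0, 0, 85], [42, -18, -14, 0, 0, 0, 85], [42, -18, -14, 0, 0, 0, 85]]
  ]
}}

```text
clock: 1.3
eef_pos: [0.3516, -0.2983, 0.3009]
tool_rot: [0.982, 0.187, -0.001, -0.001]
ft_force: [0.6, -0.4, 0.6]
grip_width: 0.085
```

{"name": "jog_arm", "arguments": {
  "deltas": [
    [[42, -18, -9, 0, 0, 0, 85], [42, -18, -9, 0, 0, 0, 85], [42, -18, -5, 0, 0, 0, 85], [42, -18, 0, 0, 0, 6.5, 85], [42, -18, 0, 0, 0, 6.5, 85]]
  ]
}}

```text
clock: 1.8
eef_pos: [0.5239, -0.1341, 0.3295]
tool_rot: [0.997, 0.071, 0.003, 0.001]
ft_force: [-0.3, -1.2, 0.1]
grip_width: 0.0853
```

{"name": "jog_arm", "arguments": {
  "deltas": [
    [[0, 0, 0, 0, 0, 0, 85], [0, 0, 0, 0, 0, 0, 85]]
  ]
}}

```text
clock: 2.0
eef_pos: [0.5277, -0.1295, 0.3278]
tool_rot: [0.997, 0.075, 0.003, 0.001]
ft_force: [-0.7, -0.5, 0.9]
grip_width: 0.085
```

Run:
```python
from h import *
rel([.5,-.1,.33],1.735)
a=save('wrist','pics/w1.png')
for t,z in [('post_top',.152),('pointer',.067),('handle_top',.14),('thumb_top',.125),('bush_axis',.089),('tab_pointed',.072),('tab_square',.072),('offcut',.058),('tub',.07),('glue_bottle',.158)]:
    for r in masks_of(t,'wrist')[:2]:
        ys,xs=np.where(r['pixels'])
        print(t,round(r['conf'],2),np.round(r['at']),r['pixels'].sum(),xs.min(),xs.max(),ys.min(),ys.max(),np.round(back('wrist',r['at'],z),3))
cv2.imwrite('pics/w1b.png',cv2.resize(a[:,:,::-1],(800,600),interpolation=cv2.INTER_CUBIC))
```

```text
rel [-23.  -33.3  -2.3] [[-0.4, -0.1, 179.2], [0.1, -0.3, -0.8]] tcp [ 0.5277 -0.1295  0.3278] y [ 0.149 -0.989  0.002] x [0.989 0.149 0.005] j [-0.24  0.31  0.35  1.6   0.    2.75] F [-0.7 -0.5  0.9] w 0.085 t 2.0
post_top 0.88 [171. 140.] 13195 58 220 72 238 [ 0.541 -0.044  0.152]
pointer 0.8 [170. 140.] 13363 58 220 71 239 [ 0.528 -0.024  0.067]
handle_top 0.89 [113. 112.] 2250 58 189 85 129 [0.558 0.015 0.14 ]
handle_top 0.27 [187. 119.] 54476 0 356 30 237 [ 0.562 -0.055  0.14 ]
bush_axis 0.79 [170. 145.] 12937 59 219 73 237 [ 0.526 -0.029  0.089]
tab_pointed 0.94 [292.  40.] 1105 278 307 23 65 [ 0.657 -0.148  0.072]
tab_pointed 0.57 [182. 194.] 2332 152 198 162 238 [ 0.464 -0.044  0.072]
offcut 0.72 [294. 185.] 2672 269 318 140 231 [ 0.493 -0.18   0.058]
offcut 0.63 [278. 315.] 1065 257 299 290 336 [ 0.304 -0.19   0.058]
tub 0.75 [452. 200.] 18595 375 511 115 283 [ 0.505 -0.376  0.07 ]
tub 0.56 [440.  71.] 3527 403 511 18 100 [ 0.65  -0.318  0.07 ]
glue_bottle 0.76 [ 73. 198.] 3943 19 116 166 231 [0.474 0.043 0.158]
```

View pics/w1b.png

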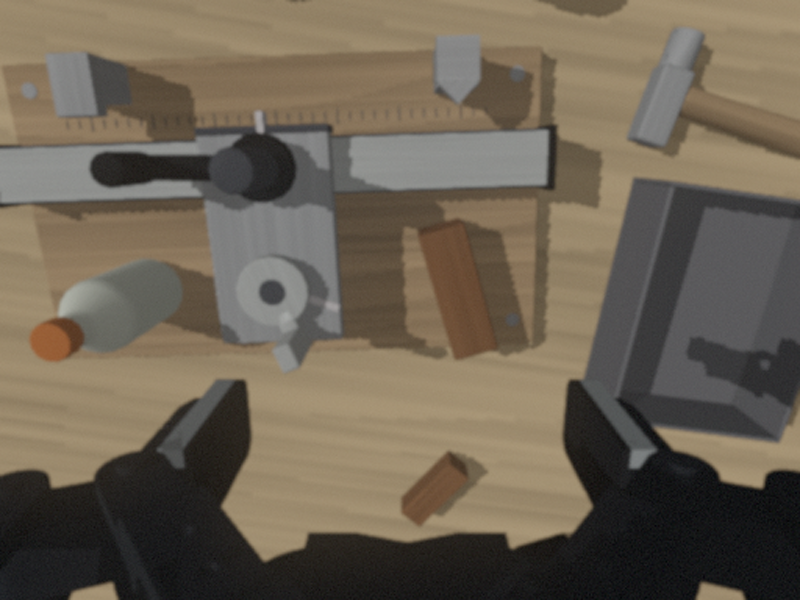

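The wrist view shows the pointed tab's tip at (459,103), the pointer at (260,112) and the offcut's corners near (418,230), (462,220), (497,349) and (457,359). The thumb tab's top is at (287,357), the post top at (232,170) and the handle top at (107,168).

Run:
```python
from h import *
B=lambda u,v,z: back('wrist',(u/1.5625,v/1.5625),z)
a,b=B(334,136,.058),B(549,128,.058); c,d=B(337,192,.058),B(551,187,.058); l=B(0,148,.058); l2=B(0,204,.058)
print('rail',*[np.round(x,4) for x in (a,b,c,d,l,l2)])
for p,q in((b,l),(d,l2)): print('yaw',np.arctan2(*( (q-p)[[1,0]]))-np.pi/2)
O=[B(418,230,.058),B(462,220,.058),B(497,349,.058),B(457,359,.058)]
print(np.round(O,4),np.linalg.norm(O[0]-O[3]),np.linalg.norm(O[1]-O[2]),np.linalg.norm(O[0]-O[1]),np.mean(O,0))
e=(O[1]-O[2]+O[0]-O[3]); print('offcut long ang',np.degrees(np.arctan2(e[1],e[0])))
for n,u,v,z in [('tip',459,103,.072),('pointer',260,112,.077),('post',232,170,.152),('handle',107,168,.14),('bush',272,290,.089),('thumb',287,357,.125),('line',330,306,.074),('tubTL',636,180,.07),('tubBL',586,378,.07),('tubBR',780,440,.07),('ofc',0,0,0)]: print(n,np.round(B(u,v,z),4))
r=masks_of('offcut','wrist')[0]['pixels'].astype(np.uint8)
print(cv2.minAreaRect(cv2.findNonZero(r)))
```

```text
rail [ 0.596  -0.0667  0.058 ] [ 0.625  -0.2248  0.058 ] [ 0.5554 -0.0735  0.058 ] [ 0.5829 -0.2356  0.058 ] [0.5511 0.1808 0.058 ] [0.5086 0.183  0.058 ]
yaw 0.18029863709323513
yaw 0.17556781316110226
[[ 0.5354 -0.1395  0.058 ]
 [ 0.5481 -0.1723  0.058 ]
 [ 0.4468 -0.2196  0.058 ]
 [ 0.4332 -0.1881  0.058 ]] 0.11325325847049796 0.11187787251368493 0.03515967273289311 [ 0.49087071 -0.17988962  0.058     ]
offcut long ang 25.22479245802498
tip [ 0.6312 -0.1541  0.072 ]
pointer [ 0.6044 -0.0157  0.077 ]
post [ 0.5672 -0.0218  0.152 ]
handle [0.5565 0.0572 0.14  ]
bush [ 0.4795 -0.037   0.089 ]
thumb [ 0.4431 -0.0591  0.125 ]
line [ 0.4687 -0.0796  0.074 ]
tubTL [ 0.5973 -0.2937  0.07  ]
tubBL [ 0.4365 -0.294   0.07  ]
tubBR [ 0.4046 -0.4708  0.07  ]
ofc [ 0.6616  0.217  -0.    ]
((293.4922180175781, 185.04586791992188), (88.22196960449219, 32.110965728759766), 73.0724868774414)
```

{"name": "jog_arm", "arguments": {
  "deltas": [
    [[-11, 11, 40, 0, 0, 0, 85], [-11, 11, 40, 0, 0, 0, 85], [-11, 11, 40, 0, 0, 0, 85], [-11, 11, 40, 0, 0, -8, 85], [0, 0, 0, 0, 0, -8, 85]]
  ]
}}

```text
clock: 3.1
eef_pos: [0.4918, -0.1823, 0.1648]
tool_rot: [0.976, 0.216, 0.006, 0.002]
ft_force: [-0.1, -0.1, 0.2]
grip_width: 0.0851
```

{"name": "jog_arm", "arguments": {
  "deltas": [
    [[0, 0, 0, 0, 0, 0, 85]]
  ]
}}

```text
clock: 3.2
eef_pos: [0.491, -0.1826, 0.1639]
tool_rot: [0.976, 0.216, 0.006, 0.002]
ft_force: [0.5, -0.4, 0.5]
grip_width: 0.0848
```

Run:
```python
from h import *
rel([.491,-.180,.026],np.radians(-65))
a=save('wrist','pics/w2.png')
for r in masks_of('offcut','wrist')[:2]:
    print(round(r['conf'],2),r['at'],cv2.minAreaRect(cv2.findNonZero(r['pixels'].astype(np.uint8))),back('wrist',r['at'],.058),back('wrist',r['at'],.04))
```

```text
rel [ -0.3  -3.2 137.9] [[0.4, -0.6, -0.1], [-0.9, -0.6, 179.9]] tcp [ 0.491  -0.1826  0.1639] y [ 0.422 -0.907  0.006] x [0.907 0.422 0.01 ] j [-0.36  0.32 -0.07  1.17  0.    2.35] F [ 0.5 -0.4  0.5] w 0.0848 t 3.2
0.87 [188.2, 343.4] ((189.5294189453125, 344.88238525390625), (12.34813117980957, 51.210655212402344), 65.37643432617188) [ 0.33813457 -0.18468565  0.058     ] [ 0.32295124 -0.18689451  0.04      ]
0.81 [256.8, 180.1] ((254.5, 181.49998474121094), (50.99999237060547, 140.99996948242188), -0.0) [ 0.49538821 -0.17807667  0.058     ] [ 0.49151953 -0.17981001  0.04      ]
```

View pics/w2.png

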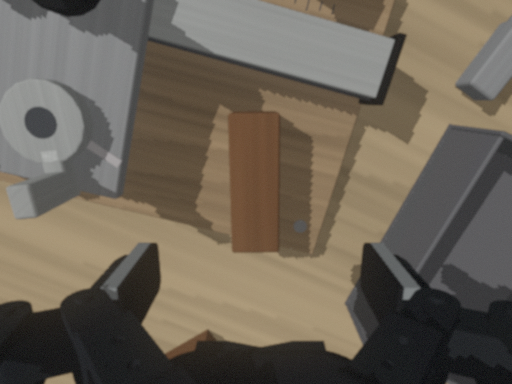

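The wrist view shows the offcut aligned with the tool, its centre at about (254,181). I'll descend and grip it.

{"name": "jog_arm", "arguments": {
  "deltas": [
    [[1, -2, 45, 0, 0, 0, 85], [1, -2, 45, 0, 0, 0, 85], [0, 0, 36, 0, 0, 0, 85], [0, 0, 12, 0, 0, 0, 60], [0, 0, 0, 0, 0, 0, 0]]
  ]
}}

```text
clock: 3.8
eef_pos: [0.5044, -0.1802, 0.0307]
tool_rot: [0.978, 0.21, 0.015, 0.008]
ft_force: [-0.5, -0.2, 0.0]
grip_width: 0.0589
```

{"name": "jog_arm", "arguments": {
  "deltas": [
    [[0, 0, 0, 0, 0, 0, 0], [0, 0, 0, 0, 0, 0, 0], [0, 0, 0, 0, 0, 0, 0], [0, 0, 0, 0, 0, 0, 0]]
  ]
}}

```text
clock: 4.2
eef_pos: [0.5089, -0.1809, 0.0359]
tool_rot: [0.978, 0.209, 0.019, 0.01]
ft_force: [0.6, 0.3, -2.3]
grip_width: 0.0372
```

{"name": "jog_arm", "arguments": {
  "deltas": [
    [[0, 0, -40, 0, 0, 0, 0], [0, 0, -40, 0, 0, 0, 0], [0, 0, -40, 0, 0, 0, 0], [0, 0, -10, 0, 0, 0, 0]]
  ]
}}

```text
clock: 4.6
eef_pos: [0.5021, -0.1792, 0.1692]
tool_rot: [0.978, 0.209, 0.018, 0.009]
ft_force: [1.5, -0.5, -0.7]
grip_width: 0.0369
```

Run:
```python
from h import *
rel([.508,-.395,.165],np.radians(-90))
```

```text
rel [-82.8 199.3   6.8] [[1.1, -2.0, 24.1], [2.8, 1.5, -155.9]] tcp [ 0.5021 -0.1792  0.1692] y [ 0.407 -0.913  0.025] x [0.912 0.408 0.031] j [-0.34  0.31 -0.07  1.15  0.    2.38] F [ 1.5 -0.5 -0.7] w 0.0369 t 4.6
```

{"name": "jog_arm", "arguments": {
  "deltas": [
    [[-17, 40, 1, 0, 0, 0, 0], [-17, 40, 1, 0, 0, 0, 0], [-17, 40, 1, 0, 0, 0, 0], [-17, 40, 1, 0, 0, 0, 0], [-17, 40, 1, 0, 0, 0, 0]]
  ]
}}

```text
clock: 5.1
eef_pos: [0.51, -0.3977, 0.1706]
tool_rot: [0.977, 0.214, 0.021, 0.011]
ft_force: [1.5, -0.1, -0.8]
grip_width: 0.0371
```

{"name": "jog_arm", "arguments": {
  "deltas": [
    [[0, 0, 0, 1, -1, 8, 0], [0, 0, 0, 0, -1, 8, 0], [0, 0, 0, 0, 0, 8, 0]]
  ]
}}

```text
clock: 5.4
eef_pos: [0.5074, -0.4059, 0.1666]
tool_rot: [1.0, -0.006, 0.002, 0.003]
ft_force: [0.5, -0.2, -0.9]
grip_width: 0.0371
```

Run:
```python
from h import *
rel([.508,-.395,.03],np.radians(-90))
a=save('wrist','pics/w3.png')
```

```text
rel [  0.  -11.7 136.5] [[0.3, -0.2, -0.7], [-0.3, -0.5, 179.3]] tcp [ 0.5074 -0.4059  0.1666] y [-0.013 -1.     0.006] x [ 1.    -0.013  0.003] j [-0.67  0.57  0.33  1.32 -0.    2.48] F [ 0.5 -0.2 -0.9] w 0.0371 t 5.4
```

View pics/w3.png

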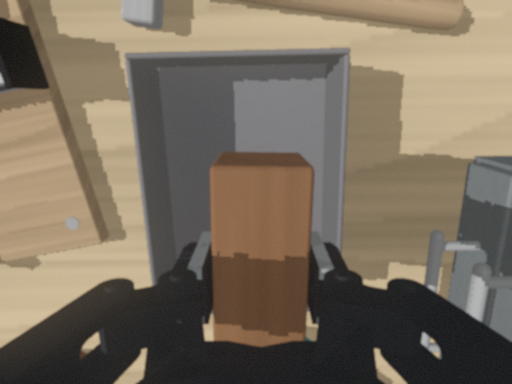

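The wrist view shows the tub rim from column 128 to 348 at row 53. That puts the tub centre near (0.50, -0.392), so I'll shift 13 mm and lower.

{"name": "jog_arm", "arguments": {
  "deltas": [
    [[-4, -13, 40, 0, 0, 0, 0], [-3, 0, 40, 0, 0, 0, 0], [-3, 0, 40, 0, 0, 0, 0], [0, 0, 12, 0, 0, 0, 0], [0, 0, 0, 0, 0, 0, 0]]
  ]
}}

```text
clock: 5.95
eef_pos: [0.4986, -0.3939, 0.0307]
tool_rot: [1.0, -0.003, 0.003, 0.004]
ft_force: [-0.6, -1.0, -1.6]
grip_width: 0.037
```

{"name": "jog_arm", "arguments": {
  "deltas": [
    [[0, 0, 0, 0, 0, 0, 65], [0, 0, 0, 0, 0, 0, 65], [0, 0, 0, 0, 0, 0, 65]]
  ]
}}

```text
clock: 6.25
eef_pos: [0.5018, -0.3962, 0.0359]
tool_rot: [1.0, -0.002, 0.006, 0.007]
ft_force: [-0.2, -0.4, 0.2]
grip_width: 0.065
```

{"name": "jog_arm", "arguments": {
  "deltas": [
    [[0, 0, -35, 0, 0, 0, 65], [0, 0, -45, 0, 0, 0, 65], [0, 0, -45, 0, 0, 0, 65], [0, 0, -45, 0, 0, 0, 45], [0, 0, 0, 0, 0, 0, 45]]
  ]
}}

```text
clock: 6.75
eef_pos: [0.5021, -0.3956, 0.2208]
tool_rot: [1.0, -0.002, 0.012, 0.011]
ft_force: [0.9, -0.5, -0.2]
grip_width: 0.0452
```

Run:
```python
from h import *
rel([.5,-.395,.03],np.radians(-79.8))
camera('wrist')
for r in masks_of('offcut','wrist')[:2]: print(round(r['conf'],2),r['at'],r['pixels'].sum(),back('wrist',r['at'],.044))
```

```text
rel [ -6.7  -4.7 190.6] [[1.4, -1.2, -10.4], [-1.9, -2.0, 169.6]] tcp [ 0.5021 -0.3956  0.2208] y [-0.004 -1.     0.022] x [ 1.    -0.003  0.024] j [-0.67  0.5   0.36  1.4  -0.    2.48] F [ 0.9 -0.5 -0.2] w 0.0452 t 6.75
0.92 [253.3, 183.9] 4240 [ 0.48772231 -0.39064846  0.044     ]
0.65 [294.0, 323.4] 1812 [ 0.33354401 -0.4329065   0.044     ]
```

The offcut lies in the tub, at about (0.488, -0.391). Next I'll go to the lever handle.

{"name": "jog_arm", "arguments": {
  "deltas": [
    [[5, -45, 3, 0, 0, 0, 45], [5, -45, 2, 0, 0, 0, 45], [5, -45, 2, 0, 0, 0, 45], [5, -45, 2, 0, 0, 0, 45], [5, -45, 2, 0, 0, 0, 45]]
  ]
}}

```text
clock: 7.35
eef_pos: [0.5238, -0.1682, 0.194]
tool_rot: [1.0, -0.008, 0.006, 0.008]
ft_force: [0.3, 0.5, -0.3]
grip_width: 0.045
```

{"name": "jog_arm", "arguments": {
  "deltas": [
    [[5, -45, 0, 0, 0, -8, 45], [0, 0, 0, 0, 0, -8, 45], [0, 0, 0, 1, -1, -8, 45], [0, 0, 0, 0, 0, -8, 45], [0, 0, 0, 0, 0, -8, 45]]
  ]
}}

```text
clock: 7.85
eef_pos: [0.5251, -0.1116, 0.1863]
tool_rot: [0.936, 0.351, -0.011, -0.004]
ft_force: [-0.4, -1.1, 0.3]
grip_width: 0.045
```

{"name": "jog_arm", "arguments": {
  "deltas": [
    [[0, 0, 0, 0, 0, -8, 45], [0, 0, 0, 0, 0, -8, 45], [0, 0, 0, 0, 0, -8, 45], [0, 0, 0, 0, 0, -8, 45], [0, 0, 0, 0, 0, -8, 45]]
  ]
}}

```text
clock: 8.35
eef_pos: [0.5205, -0.1101, 0.1791]
tool_rot: [0.749, 0.662, -0.013, -0.013]
ft_force: [-0.3, -0.7, 0.4]
grip_width: 0.045
```

Run:
```python
from h import *
rel([.5565,.0575,.22],np.radians(10.2))
```

```text
rel [170.6  13.7 -41.8] [[-2.1, -0.2, -17.2], [-0.3, 3.1, 162.7]] tcp [ 0.5205 -0.1101  0.1791] y [ 0.992 -0.123 -0.037] x [ 0.123  0.992 -0.002] j [-0.21  0.36  0.03  1.28 -0.01  1.49] F [-0.3 -0.7  0.4] w 0.045 t 8.35
```

{"name": "jog_arm", "arguments": {
  "deltas": [
    [[10, 1, -45, -1, 0, 0, 45], [40, 3, 0, 0, 0, 0, 45], [40, 3, 0, 0, 0, 0, 45], [40, 3, 0, 0, 0, 0, 45], [37, 3, 0, -1, 0, -8, 45]]
  ]
}}

```text
clock: 8.85
eef_pos: [0.5523, 0.0543, 0.2175]
tool_rot: [0.703, 0.711, -0.005, -0.005]
ft_force: [0.0, 0.4, -0.6]
grip_width: 0.045
```

{"name": "jog_arm", "arguments": {
  "deltas": [
    [[0, 0, 0, 0, 0, -8, 45], [0, 0, 0, 0, 0, 0, 45]]
  ]
}}

```text
clock: 9.05
eef_pos: [0.5512, 0.0597, 0.2147]
tool_rot: [0.646, 0.763, -0.006, -0.007]
ft_force: [0.9, 0.1, -0.7]
grip_width: 0.0451
```

Run:
```python
from h import *
rel([.5565,.0575,.102],np.radians(10.2))
a=save('wrist','pics/w4.png')
for t in ['handle_top','post_top']:
  for r in masks_of(t,'wrist')[:2]: print(t,round(r['conf'],2),r['at'],r['pixels'].sum(),back('wrist',r['at'],.14))
print(proj('wrist',[.5565,.0575,.14]),proj('wrist',[.5672,-.0218,.152]))
```

```text
rel [ -3.4   6.9 112.6] [[-1.0, -0.2, -0.7], [-0.3, 1.6, 179.3]] tcp [0.5512 0.0597 0.2147] y [ 0.986  0.165 -0.018] x [-0.165  0.986  0.004] j [0.11 0.37 0.14 1.36 0.   1.51] F [ 0.9  0.1 -0.7] w 0.0451 t 9.05
handle_top 0.6 [269.2, 234.7] 2959 [0.55823131 0.0348516  0.14      ]
post_top 0.66 [240.9, 248.8] 15174 [0.54067237 0.02025905 0.14      ]
[272.02138204 202.50129528] [268.26873283 316.06531952]
```

View pics/w4.png

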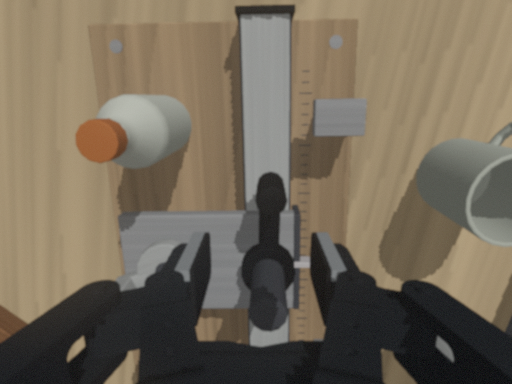

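The wrist view shows the handle at about (271,200), which agrees with the predicted (272,202). The post top is at (269,310), and the bottle at (101,140) is clear of the path. I'll descend and grip the handle.

{"name": "jog_arm", "arguments": {
  "deltas": [
    [[-2, 4, 40, -1, 0, 0, 45], [-2, 4, 40, 0, 0, 0, 45], [0, 0, 30, 0, 0, 0, 45], [0, 0, 5, 0, 0, 0, 45]]
  ]
}}

```text
clock: 9.6
eef_pos: [0.5618, 0.0518, 0.0994]
tool_rot: [0.654, 0.757, 0.004, 0.002]
ft_force: [-1.3, -0.6, 0.6]
grip_width: 0.0447
```

Run:
```python
from h import *
rel([.5565,.0575,.102],np.radians(10.2))
```

```text
rel [ 6.5 -4.4 -2.6] [[0.4, -0.1, -1.8], [-0.2, -0.7, 178.2]] tcp [0.5618 0.0518 0.0994] y [0.989 0.145 0.008] x [-0.146  0.989  0.003] j [ 0.09  0.45 -0.05  1.06  0.    1.51] F [-1.3 -0.6  0.6] w 0.0447 t 9.6
```

{"name": "jog_arm", "arguments": {
  "deltas": [
    [[6, -4, 0, 0, 0, 0, 45], [0, 0, 0, 0, 0, 0, 0], [0, 0, 0, 0, 0, 0, 0], [0, 0, 0, 0, 0, 0, 0], [0, 0, 0, 0, 0, 0, 0]]
  ]
}}

```text
clock: 10.1
eef_pos: [0.5573, 0.0558, 0.1011]
tool_rot: [0.656, 0.755, 0.004, 0.002]
ft_force: [2.2, 0.6, -7.3]
grip_width: 0.0205
```

```bash
cat >> h.py <<'E'
def lev(P=(.5672,-.0218),yaw=.178):
    """lever angle (assuming TCP on handle) and shifts to further angles"""
    o=get_obs(); M=R.from_quat(o['tool_rot']).as_matrix(); v=o['eef_pos'][:2]-np.array(P)
    print('lever~',round(np.pi/2+yaw-np.arctan2(v[1],v[0]),3),'r',round(np.hypot(*v),4),'z',round(o['eef_pos'][2],4),'y ang',round(np.degrees(np.arctan2(M[1,1],M[0,1])),1),'F',np.round(o['ft_force'],1),'w',round(o['grip_width'],4))
    for a in np.arange(0,1.31,.1625):
        b=np.pi/2+yaw-a; p=np.r_[np.array(P)+.08*np.array([np.cos(b),np.sin(b)]),o['eef_pos'][2]]
        print(round(a,2),np.round(M.T@(p-o['eef_pos'])*1000,1))
E
python3 -c "
from h import *
lev()"
```

```text
lever~ 0.051 r 0.0782 z 0.1011 y ang 8.1 F [ 2.2  0.6 -7.3] w 0.0205
0.0 [ 1.7 -4.1 -0. ]
0.16 [1.2 8.9 0.1]
0.32 [-1.5 21.6  0.2]
0.49 [-6.2 33.7  0.3]
0.65 [-12.8  44.9   0.4]
0.81 [-21.1  54.9   0.4]
0.98 [-30.9  63.4   0.5]
1.14 [-41.9  70.2   0.5]
1.3 [-54.   75.1   0.5]
```

{"name": "jog_arm", "arguments": {
  "deltas": [
    [[0, 9, 0, 0, 0, 0, 0], [-2, 12, 0, 0, 0, 0, 0], [-4, 12, 0, 0, 0, 0, 0]]
  ]
}}

```text
clock: 10.4
eef_pos: [0.5798, 0.0582, 0.1009]
tool_rot: [0.656, 0.755, -0.001, -0.009]
ft_force: [-5.8, 5.8, -4.9]
grip_width: 0.0207
```

```bash
python3 -c "
from h import *
lev()"
```

```text
lever~ 0.334 r 0.081 z 0.1009 y ang 8.0 F [-5.8  5.8 -4.9] w 0.0207
0.0 [  2.5 -26.6   0.4]
0.16 [  1.9 -13.7   0.2]
0.32 [-0.7 -0.9  0. ]
0.49 [-5.4 11.2 -0.2]
0.65 [-11.9  22.4  -0.5]
0.81 [-20.2  32.4  -0.7]
0.98 [-30.   40.9  -0.9]
1.14 [-41.1  47.7  -1.2]
1.3 [-53.1  52.7  -1.4]
```

Lever is moving and forces are low. Continuing.

{"name": "jog_arm", "arguments": {
  "deltas": [
    [[-5, 12, 0, 0, 0, 0, 0], [-7, 11, 0, 0, 0, 0, 0], [-9, 10, 0, 0, 0, 0, 0], [-10, 9, 0, 0, 0, 0, 0]]
  ]
}}

```text
clock: 10.8
eef_pos: [0.6181, 0.0407, 0.1006]
tool_rot: [0.656, 0.755, -0.002, -0.02]
ft_force: [-5.8, 2.8, -1.6]
grip_width: 0.0208
```

```bash
python3 -c "
from h import *
lev()"
```

```text
lever~ 0.862 r 0.0806 z 0.1006 y ang 8.1 F [-5.8  2.8 -1.6] w 0.0208
0.0 [ 25.1 -62.1   2.6]
0.16 [ 24.6 -49.2   2.2]
0.32 [ 21.9 -36.5   1.7]
0.49 [ 17.3 -24.4   1.2]
0.65 [ 10.7 -13.2   0.7]
0.81 [ 2.4 -3.2  0.2]
0.98 [-7.4  5.3 -0.4]
1.14 [-18.4  12.1  -0.9]
1.3 [-30.4  17.1  -1.4]
```

{"name": "jog_arm", "arguments": {
  "deltas": [
    [[-9, 7, 0, 0, 0, 0, 0], [-11, 7, 0, 0, 0, 0, 0], [-12, 5, 0, 0, 0, 0, 0], [-7, 2, 0, 0, 0, 0, 0], [0, 0, 0, 0, 0, 0, 0]]
  ]
}}

```text
clock: 11.3
eef_pos: [0.6396, 0.0106, 0.1007]
tool_rot: [0.657, 0.754, -0.001, -0.029]
ft_force: [-3.5, -0.4, -5.2]
grip_width: 0.0211
```

```bash
python3 -c "
from h import *
lev()"
```

```text
lever~ 1.329 r 0.0793 z 0.1007 y ang 7.9 F [-3.5 -0.4 -5.2] w 0.0211
0.0 [ 57.7 -79.3   5.7]
0.16 [ 57.2 -66.3   5.1]
0.32 [ 54.6 -53.6   4.5]
0.49 [ 49.9 -41.5   3.8]
0.65 [ 43.4 -30.3   3.1]
0.81 [ 35.1 -20.3   2.3]
0.98 [ 25.4 -11.8   1.6]
1.14 [14.4 -5.   0.8]
1.3 [ 2.4 -0.   0.1]
```

{"name": "jog_arm", "arguments": {
  "deltas": [
    [[0, 0, 0, 0, 0, 0, 50], [0, 0, 0, 0, 0, 0, 50], [0, 0, -40, 0, 0, 0, 50], [0, 0, -45, 0, 0, 0, 50], [0, 0, 0, 0, 0, 0, 50]]
  ]
}}

```text
clock: 11.8
eef_pos: [0.6459, 0.0078, 0.1914]
tool_rot: [0.656, 0.754, 0.0, -0.027]
ft_force: [2.0, 0.1, 0.5]
grip_width: 0.0501
```

Run:
```python
from h import *
rel([.5672,-.0218,.102],np.radians(10.2))
a=save('wrist','pics/w5.png')
```

```text
rel [-22.3 -78.8  91.3] [[-2.0, -2.4, -2.3], [-3.8, 3.0, 177.7]] tcp [0.6459 0.0078 0.1914] y [ 0.99   0.139 -0.035] x [-0.137  0.99   0.042] j [-0.    0.59  0.43  1.45  0.04  1.43] F [2.  0.1 0.5] w 0.0501 t 11.8
```

View pics/w5.png

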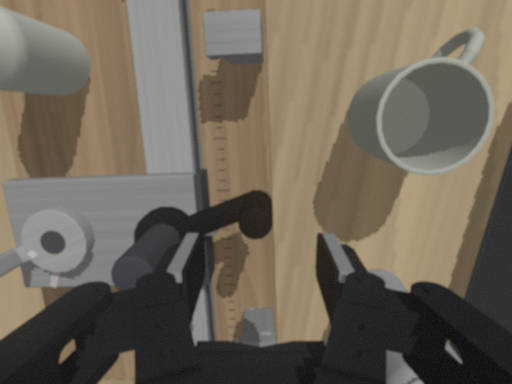

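The lever stands open, with its arm from the ring at (165,228) to the handle at (258,210). The post top is at about (140,268). I'll move onto the post.

{"name": "jog_arm", "arguments": {
  "deltas": [
    [[-11, -40, 0, -2, -2.4, -2, 50], [-11, -39, 0, 0, 0, 0, 50], [0, 0, 0, 0, 0, 0, 50]]
  ]
}}

```text
clock: 12.15
eef_pos: [0.568, -0.0261, 0.1793]
tool_rot: [0.642, 0.767, -0.005, -0.006]
ft_force: [-0.3, -0.8, -0.7]
grip_width: 0.0502
```

Run:
```python
from h import *
rel([.5672,-.0218,.104],np.radians(10.2))
```

```text
rel [ 4.2  1.1 75.3] [[-0.9, -0.1, -0.0], [-0.2, 1.4, 179.9]] tcp [ 0.568  -0.0261  0.1793] y [ 0.984  0.176 -0.015] x [-0.176  0.984  0.002] j [-0.05  0.41  0.11  1.29 -0.    1.35] F [-0.3 -0.8 -0.7] w 0.0502 t 12.15
```

{"name": "jog_arm", "arguments": {
  "deltas": [
    [[4, 0, 38, 0, 0, 0, 50], [2, -3, 34, 0, 0, 0, 50], [0, 0, 3, 0, 0, 0, 50], [0, 0, 0, 0, 0, 0, 10], [0, 0, 0, 0, 0, 0, 10]]
  ]
}}

```text
clock: 12.65
eef_pos: [0.5681, -0.0195, 0.1059]
tool_rot: [0.642, 0.767, -0.0, -0.002]
ft_force: [11.9, 6.6, -5.3]
grip_width: 0.022
```

{"name": "jog_arm", "arguments": {
  "deltas": [
    [[0, 0, 0, 0, 0, 0, 10], [0, 0, 0, 0, 0, 0, 10]]
  ]
}}

```text
clock: 12.85
eef_pos: [0.5696, -0.0173, 0.1084]
tool_rot: [0.641, 0.768, 0.002, -0.002]
ft_force: [-0.5, 1.1, -0.7]
grip_width: 0.0098
```

Run:
```python
from h import *
P=np.array([.5672,-.0218,.104]); rel(P,np.radians(10.2))
p=get_obs()['eef_pos']; print('target',p+.141*np.array([np.sin(.178),-np.cos(.178),0]))
rel(p+.141*np.array([np.sin(.178),-np.cos(.178),0]))
```

```text
rel [-4.1 -3.2  4.4] [[0.0, -0.3, 0.1], [0.5, 0.1, -179.9]] tcp [ 0.5696 -0.0173  0.1084] y [0.984 0.178 0.001] x [-0.178  0.984  0.006] j [-0.03  0.46 -0.01  1.1   0.01  1.36] F [-0.5  1.1 -0.7] w 0.0098 t 12.85
target [ 0.59461211 -0.15602562  0.10837771]
rel [-141.    -0.2   -0.8] tcp [ 0.5696 -0.0173  0.1084] y [0.984 0.178 0.001] x [-0.178  0.984  0.006] j [-0.03  0.46 -0.01  1.1   0.01  1.36] F [-0.5  1.1 -0.7] w 0.0098 t 12.85
```

The grip closed to 10 mm, so the post slipped out towards -y. I'll open, rise and look.

{"name": "jog_arm", "arguments": {
  "deltas": [
    [[2, 0, 0, 0, 0, 0, 50], [0, 0, 0, 0, 0, 0, 50], [0, 0, -45, 0, 0, 0, 50], [0, 0, -45, 0, 0, 0, 50], [0, 0, -20, 0, 0, 0, 50]]
  ]
}}

```text
clock: 13.35
eef_pos: [0.5696, -0.0169, 0.2217]
tool_rot: [0.641, 0.767, 0.001, -0.001]
ft_force: [0.0, -0.6, 0.2]
grip_width: 0.0501
```

Run:
```python
from h import *
rel([.5672,-.0218,.104],np.radians(10.2))
a=save('wrist','pics/w6.png')
print(proj('wrist',[.5672,-.0218,.152]),proj('wrist',[.5672,-.0218,.092]))
```

```text
rel [ -4.7  -3.2 117.7] [[-0.0, -0.2, 0.0], [0.2, -0.0, -180.0]] tcp [ 0.5696 -0.0169  0.2217] y [ 0.984  0.178 -0.   ] x [-0.178  0.984  0.003] j [-0.03  0.39  0.18  1.37  0.    1.36] F [ 0.  -0.6  0.2] w 0.0501 t 13.35
[255.42096705 207.09680825] [256.10281872 184.66041107]
```

View pics/w6.png

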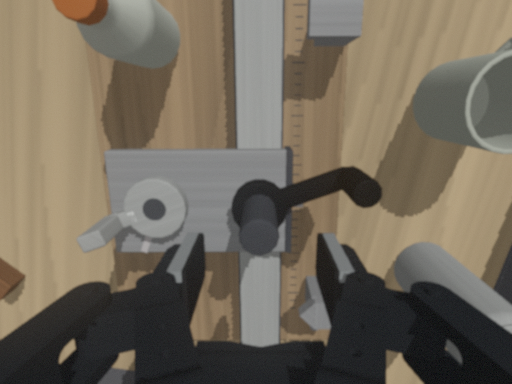

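The view shows the post top at (261,237) with the ring at (259,203). The carriage was pushed about 20 mm towards -y. I'll re-measure the post.

Run:
```python
from h import *
a=back('wrist',(261,237),.152); b=back('wrist',(259,202),.091); h=back('wrist',(370,190),.14);bu=back('wrist',(154,209),.089);th=back('wrist',(90,240),.125)
y=np.array([-np.sin(.178),np.cos(.178)]);x=np.array([np.cos(.178),np.sin(.178)])
P0=np.array([.5672,-.0218])
for n,p in dict(post=a,ring=b,handle=h,bush=bu,thumb=th,tabtop=back('wrist',(303,312),.072),plateTop=back('wrist',(200,149),.074),plateBot=back('wrist',(200,251),.074)).items(): print(n,np.round(p,4),'jig-rel P0 x,y',np.round([(p[:2]-P0)@x,(p[:2]-P0)@y],4))
rel([a[0],a[1],.104])
```

```text
post [ 0.5747 -0.0424  0.152 ] jig-rel P0 x,y [ 0.0038 -0.0216]
ring [ 0.5723 -0.0367  0.091 ] jig-rel P0 x,y [ 0.0024 -0.0156]
handle [0.6444 0.0007 0.14  ] jig-rel P0 x,y [0.08   0.0085]
bush [ 0.484  -0.0596  0.089 ] jig-rel P0 x,y [-0.0886 -0.0225]
thumb [ 0.4471 -0.0795  0.125 ] jig-rel P0 x,y [-0.1284 -0.0356]
tabtop [ 0.6375 -0.149   0.072 ] jig-rel P0 x,y [ 0.0466 -0.1376]
plateTop [ 0.5142 -0.0035  0.074 ] jig-rel P0 x,y [-0.0489  0.0274]
plateBot [ 0.5269 -0.0996  0.074 ] jig-rel P0 x,y [-0.0534 -0.0695]
rel [-25.8  -1.5 120.5] tcp [ 0.5711 -0.017   0.2245] y [0.984 0.178 0.005] x [-0.178  0.984  0.002] j [-0.03  0.38  0.19  1.37  0.    1.36] F [1.2 0.6 3.2] w 0.0502 t 13.4
```

{"name": "jog_arm", "arguments": {
  "deltas": [
    [[-25, -1, 10, 0, 0, 0, 50], [0, 0, 45, 0, 0, 0, 50], [0, 0, 40, 0, 0, 0, 50], [0, 0, 14, 0, 0, 0, 50]]
  ]
}}

```text
clock: 13.8
eef_pos: [0.5836, -0.0445, 0.1221]
tool_rot: [0.641, 0.767, 0.008, 0.011]
ft_force: [-0.7, -0.1, -0.2]
grip_width: 0.0497
```

Run:
```python
from h import *
rel([.5747,-.042,.104],np.radians(10.2))
```

```text
rel [ 4.1 -8.9 17.9] [[1.5, 0.4, -0.0], [0.6, -2.4, 180.0]] tcp [ 0.5836 -0.0445  0.1221] y [0.984 0.177 0.027] x [-0.177  0.984 -0.007] j [-0.08  0.45  0.02  1.11  0.    1.32] F [-0.7 -0.1 -0.2] w 0.0497 t 13.8
```

{"name": "jog_arm", "arguments": {
  "deltas": [
    [[4, -8, 8, 1, 0, 0, 50], [0, -2, 9, 0, 0, 0, 50], [0, 0, 0, 0, 0, 0, 10], [0, 0, 0, 0, 0, 0, 10], [0, 0, 0, 0, 0, 0, 10]]
  ]
}}

```text
clock: 14.3
eef_pos: [0.5733, -0.0425, 0.1032]
tool_rot: [0.642, 0.767, 0.001, 0.006]
ft_force: [1.1, 0.1, -7.3]
grip_width: 0.0268
```

Run:
```python
from h import *
p=get_obs()['eef_pos']
rel([.5747+.0213,-.042-.1183,p[2]],np.radians(10.2))
```

```text
rel [-119.9    1.5    0.9] [[0.5, 0.4, -0.0], [0.7, -0.8, 180.0]] tcp [ 0.5733 -0.0425  0.1032] y [0.984 0.176 0.009] x [-0.176  0.984 -0.007] j [-0.07  0.46 -0.02  1.08 -0.    1.32] F [ 1.1  0.1 -7.3] w 0.0268 t 14.3
```

{"name": "jog_arm", "arguments": {
  "deltas": [
    [[-15, 0, 0, 0, 0, 0, 10], [-23, 0, 0, 0, 0, 0, 10], [-23, 0, 0, 0, 0, 0, 10]]
  ]
}}

```text
clock: 14.6
eef_pos: [0.5827, -0.0934, 0.1032]
tool_rot: [0.638, 0.77, 0.006, -0.001]
ft_force: [-0.0, 8.1, -1.6]
grip_width: 0.027
```

Run:
```python
from h import *
p=get_obs()['eef_pos']
rel([.5747+.0213,-.042-.1183,p[2]],np.radians(10.2))
```

```text
rel [-68.2   0.7  -0.6] [[0.4, -0.5, 0.5], [0.8, 0.7, -179.5]] tcp [ 0.5827 -0.0934  0.1032] y [0.983 0.185 0.007] x [-0.185  0.983  0.009] j [-0.16  0.5   0.03  1.11  0.01  1.22] F [-0.   8.1 -1.6] w 0.027 t 14.6
```

{"name": "jog_arm", "arguments": {
  "deltas": [
    [[-22, 0, 0, 0, 0, 0, 10], [-22, 0, 0, 0, 0, 0, 10], [-20, 0, 0, 0, 0, 0, 10], [-4, 0, 0, 0, 0, 0, 10], [0, 0, 0, 0, 0, 0, 10]]
  ]
}}

```text
clock: 15.1
eef_pos: [0.5941, -0.1552, 0.1032]
tool_rot: [0.636, 0.771, 0.01, -0.008]
ft_force: [1.2, 3.1, -3.7]
grip_width: 0.0268
```

Run:
```python
from h import *
p=get_obs()['eef_pos']
rel([.5747+.0213,-.042-.1183,p[2]],np.radians(10.2))
a=save('wrist','pics/w7.png'); b=save('top','pics/t7.png'); c=save('scene','pics/s7.png')
for n,z in [('tab_pointed',.072)]:
  for r in masks_of(n,'wrist')[:2]: print(r['conf'],r['at'])
cv2.imwrite('pics/m7.png',cv2.hconcat([cv2.resize(b[100:260,200:360,::-1],(400,400),interpolation=cv2.INTER_CUBIC),cv2.resize(c[130:290,160:320,::-1],(400,400),interpolation=cv2.INTER_CUBIC)]))
```

```text
rel [-5.4  0.9 -0.1] [[0.3, -1.4, 0.8], [2.2, 0.5, -179.2]] tcp [ 0.5941 -0.1552  0.1032] y [0.982 0.19  0.006] x [-0.19   0.981  0.025] j [-0.27  0.55  0.12  1.15  0.02  1.11] F [ 1.2  3.1 -3.7] w 0.0268 t 15.1
0.94 [379.6, 232.9]
```

View pics/m7.png

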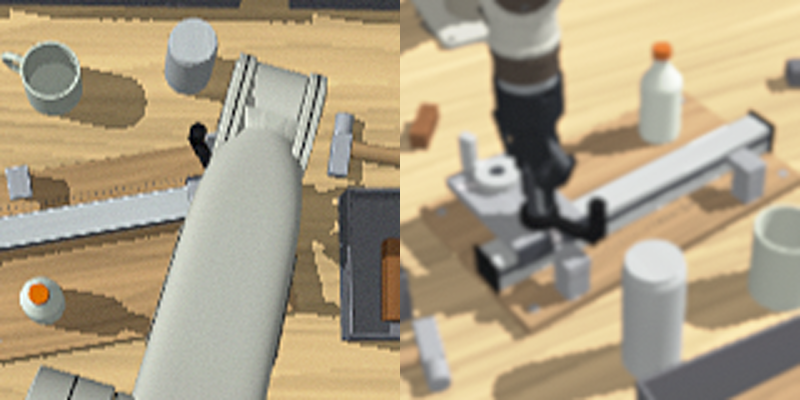

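The pointer is hidden by the arm in both pictures, so I'll check the wrist crop.

Run:
```python
import cv2
a=cv2.imread('pics/w7.png'); cv2.imwrite('pics/w7c.png',cv2.resize(a[110:310,240:440],(800,800),interpolation=cv2.INTER_CUBIC)[:600])
```

```text
(no output)
```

View pics/w7c.png

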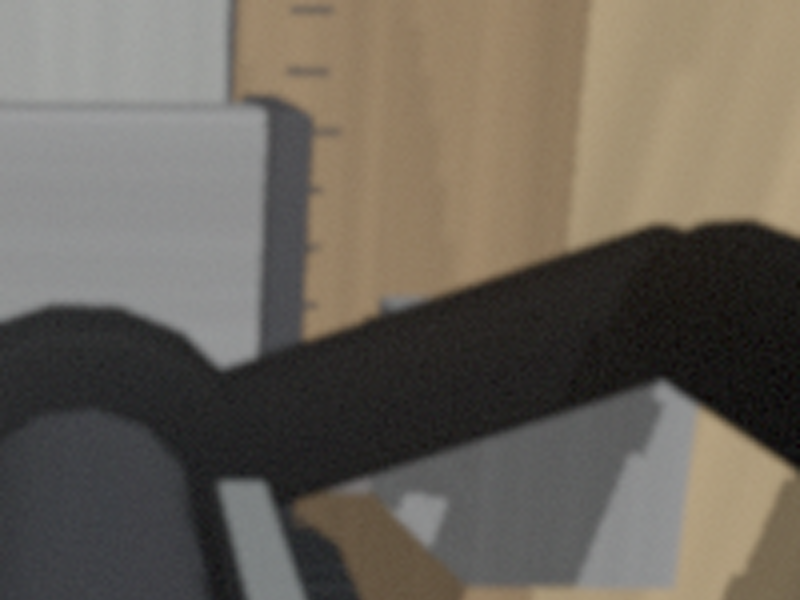

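Run:
```python
from h import *
y=np.array([-np.sin(.178),np.cos(.178)])
B=lambda u,v,z: back('wrist',(240+u/4,110+v/4),z)[:2]
P=(.5672,-.0218)
for u,v in((20,107),(250,105)): print('pointer y from plate edge',((B(u,v,.074))-P)@y-.048)
for u,v in((480,583),(660,583)): print('tab y from -y edge',(B(u,v,.072)-P)@y+.015)
```

```text
pointer y from plate edge -0.13581034587482527
pointer y from plate edge -0.13517548861932333
tab y from -y edge -0.13874129018098924
tab y from -y edge -0.1384574712594867
```

Both estimates agree: 3 to 5 mm remain. I'll nudge 4 mm and then release.

{"name": "jog_arm", "arguments": {
  "deltas": [
    [[-4, 0, 0, 0, 0, 0, 10], [-1, 0, 0, 0, 0, 0, 10], [0, 0, 0, 0, 0, 0, 10]]
  ]
}}

```text
clock: 15.6
eef_pos: [0.5946, -0.1579, 0.1032]
tool_rot: [0.635, 0.772, 0.01, -0.008]
ft_force: [0.6, 0.8, -3.6]
grip_width: 0.0265
```

{"name": "jog_arm", "arguments": {
  "deltas": [
    [[0, 0, 0, 0, 0, 0, 50], [0, 0, 0, 0, 0, 0, 50], [0, 0, -40, 0, 1, -0.8, 50], [0, 0, -45, 0, 0, 0, 50], [0, 0, -40, 0, 0, 0, 50]]
  ]
}}

```text
clock: 16.1
eef_pos: [0.591, -0.1621, 0.2263]
tool_rot: [0.629, 0.777, 0.013, -0.02]
ft_force: [0.7, -0.8, -0.5]
grip_width: 0.0498
```

{"name": "jog_arm", "arguments": {
  "deltas": [
    [[45, 0, -15, 0, 0, 0, 50], [0, 0, 0, 0, 0, 0, 50]]
  ]
}}

```text
clock: 16.3
eef_pos: [0.5857, -0.1204, 0.2531]
tool_rot: [0.631, 0.776, 0.017, -0.013]
ft_force: [-0.2, -0.0, 0.1]
grip_width: 0.0502
```

Run:
```python
from h import *
rel([.592,-.16,.2],np.radians(10.2))
a=save('wrist','pics/w8.png'); cv2.imwrite('pics/w8b.png',cv2.resize(a[:,:,::-1],(800,600),interpolation=cv2.INTER_CUBIC))
```

```text
rel [-42.2  -2.5  51.3] [[0.6, -2.4, 1.6], [3.8, 0.9, -178.4]] tcp [ 0.5857 -0.1204  0.2531] y [0.979 0.204 0.01 ] x [-0.204  0.978  0.042] j [-0.22  0.44  0.35  1.48  0.04  1.14] F [-0.2 -0.   0.1] w 0.0502 t 16.3
```

View pics/w8b.png

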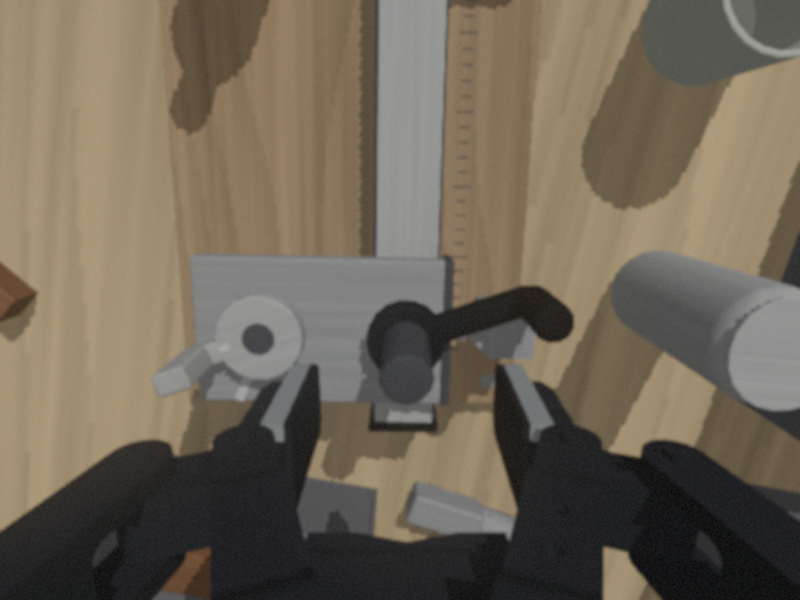

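The plate's edges are at rows 256 and 402, the tab's far edge is at row 358, the post top is at (407,378) and the handle top at (553,322).

Run:
```python
from h import *
y=np.array([-np.sin(.178),np.cos(.178)]);x=np.array([np.cos(.178),np.sin(.178)])
P=np.array([.5672,-.0218])
B=lambda u,v,z: back('wrist',(u/1.5625,v/1.5625),z)[:2]
for n,u,v,z in [('edge+',320,256,.074),('edge-',320,403,.074),('edge+r',440,258,.074),('edge-r',440,404,.074),('tab-',518,358,.072),('post',407,378,.152),('handle',553,322,.14),('bush',258,339,.089),('thumb',170,382,.125),('raile',402,408,.058)]:
    p=B(u,v,z); print(n,np.round(p,4),np.round([(p-P)@x,(p-P)@y],4))
```

```text
edge+ [ 0.5313 -0.1221] [-0.053  -0.0923]
edge- [ 0.5475 -0.2186] [-0.0542 -0.1902]
edge+r [ 0.6042 -0.1084] [ 0.0211 -0.0918]
edge-r [ 0.6252 -0.2036] [ 0.0249 -0.1892]
tab- [ 0.6685 -0.1628] [ 0.0747 -0.1567]
post [ 0.593  -0.1594] [ 0.001  -0.1399]
handle [ 0.6607 -0.1197] [ 0.0747 -0.1129]
bush [ 0.5046 -0.1773] [-0.0891 -0.1419]
thumb [ 0.4685 -0.198 ] [-0.1283 -0.156 ]
raile [ 0.6027 -0.2187] [ 1.000e-04 -2.001e-01]
```

The carriage reads -0.141 against the tab at -0.1417, so it is aligned. Now I'll go to the handle to lock the lever.

Run:
```python
from h import *
rel([.662,-.123,.20],np.radians(10.2))
```

```text
rel [-17.6  73.8  52.3] [[0.5, -2.3, 1.5], [3.6, 0.8, -178.5]] tcp [ 0.5861 -0.1228  0.2523] y [0.979 0.202 0.01 ] x [-0.202  0.978  0.04 ] j [-0.23  0.44  0.35  1.48  0.04  1.14] F [1.1 0.  1. ] w 0.0501 t 16.35
```

{"name": "jog_arm", "arguments": {
  "deltas": [
    [[0, 0, 0, 0, -2.4, 1.6, 42], [0, 0, 0, 0, 0, 0, 42]]
  ]
}}

```text
clock: 16.55
eef_pos: [0.5863, -0.1238, 0.2527]
tool_rot: [0.643, 0.766, 0.003, 0.005]
ft_force: [0.2, -0.3, -0.4]
grip_width: 0.0419
```

Run:
```python
from h import *
rel([.662,-.123,.102],np.radians(10.2))
```

```text
rel [-11.7  73.1 151.6] [[0.6, 0.3, -0.2], [0.4, -1.0, 179.8]] tcp [ 0.5863 -0.1238  0.2527] y [0.985 0.174 0.011] x [-0.174  0.985 -0.004] j [-0.21  0.43  0.32  1.46  0.    1.19] F [ 0.2 -0.3 -0.4] w 0.0419 t 16.55
```

{"name": "jog_arm", "arguments": {
  "deltas": [
    [[-6, 37, 20, 0, 0, 0, 42], [-6, 36, 30, 0, 0, 0, 42], [0, 0, 30, 0, 0, 0, 42], [0, 0, 10, 0, 0, 0, 42]]
  ]
}}

```text
clock: 16.95
eef_pos: [0.6636, -0.1262, 0.1606]
tool_rot: [0.643, 0.766, 0.003, 0.005]
ft_force: [-1.0, -0.2, -0.0]
grip_width: 0.042
```

Run:
```python
from h import *
rel([.662,-.123,.102],np.radians(10.2))
```

```text
rel [ 3.6 -1.7 58.6] [[0.7, 0.2, -0.2], [0.3, -1.1, 179.8]] tcp [ 0.6636 -0.1262  0.1606] y [0.985 0.174 0.012] x [-0.174  0.985 -0.003] j [-0.19  0.62  0.4   1.34  0.    1.21] F [-1.  -0.2 -0. ] w 0.042 t 16.95
```

{"name": "jog_arm", "arguments": {
  "deltas": [
    [[2, -3, 20, 0.7, 0, 0, 42], [1, -2, 20, 0, 0, 0, 42], [0, -1, 15, 0, 0, 0, 42]]
  ]
}}

```text
clock: 17.25
eef_pos: [0.6565, -0.1265, 0.1032]
tool_rot: [0.643, 0.766, -0.001, 0.0]
ft_force: [0.9, 0.2, 1.2]
grip_width: 0.0418
```

Run:
```python
from h import *
rel([.662,-.123,.102],np.radians(10.2))
```

```text
rel [2.5 6.  1.2] [[-0.1, 0.1, -0.3], [0.2, 0.2, 179.7]] tcp [ 0.6565 -0.1265  0.1032] y [ 0.985  0.173 -0.002] x [-0.173  0.985 -0.002] j [-0.19  0.65  0.3   1.23 -0.    1.21] F [0.9 0.2 1.2] w 0.0418 t 17.25
```

{"name": "jog_arm", "arguments": {
  "deltas": [
    [[2, 5, 0, 0, 0, 0, 42], [0, 0, 0, 0, 0, 0, 5], [0, 0, 0, 0, 0, 0, 5], [0, 0, 0, 0, 0, 0, 5]]
  ]
}}

```text
clock: 17.65
eef_pos: [0.6642, -0.1227, 0.103]
tool_rot: [0.643, 0.766, 0.002, 0.0]
ft_force: [-1.3, -0.7, -7.5]
grip_width: 0.0205
```

Run:
```python
from h import *
lev((.5922,-.1605))
```

```text
lever~ 1.265 r 0.0813 z 0.103 y ang 10.0 F [-1.3 -0.7 -7.5] w 0.0205
0.0 [ 55.3 -77.7  -0.2]
0.16 [ 54.3 -64.8  -0.1]
0.32 [ 51.2 -52.1  -0.1]
0.49 [ 46.1 -40.2  -0. ]
0.65 [ 39.1 -29.2  -0. ]
0.81 [ 30.5 -19.5  -0. ]
0.98 [ 20.4 -11.4   0. ]
1.14 [ 9.1 -4.9  0. ]
1.3 [-3.  -0.4 -0. ]
```

{"name": "jog_arm", "arguments": {
  "deltas": [
    [[9, -5, 0, 0, 0, 0, 5], [11, -6, 0, 0, 0, 0, 5], [10, -8, 0, 0, 0, 0, 5], [8, -9, 0, 0, 0, 0, 5]]
  ]
}}

```text
clock: 18.05
eef_pos: [0.6415, -0.0908, 0.1029]
tool_rot: [0.641, 0.767, 0.009, 0.01]
ft_force: [10.3, 4.2, -10.3]
grip_width: 0.0206
```

Run:
```python
from h import *
lev((.5922,-.1605))
```

```text
lever~ 0.793 r 0.0854 z 0.1029 y ang 10.2 F [ 10.3   4.2 -10.3] w 0.0206
0.0 [ 20.1 -60.8  -1.7]
0.16 [ 19.1 -47.9  -1.3]
0.32 [ 15.9 -35.3  -1. ]
0.49 [ 10.8 -23.4  -0.7]
0.65 [  3.8 -12.4  -0.3]
0.81 [-4.9 -2.8 -0.1]
0.98 [-15.    5.4   0.2]
1.14 [-26.3  11.8   0.4]
1.3 [-38.5  16.2   0.6]
```

{"name": "jog_arm", "arguments": {
  "deltas": [
    [[5, -12, 0, 0, 0, 0, 5], [7, -11, 0, 0, 0, 0, 5], [5, -12, 0, 0, 0, 0, 5]]
  ]
}}

```text
clock: 18.35
eef_pos: [0.61, -0.074, 0.1027]
tool_rot: [0.638, 0.77, 0.016, 0.012]
ft_force: [6.5, 3.3, -7.2]
grip_width: 0.0206
```

Run:
```python
from h import *
lev((.5922,-.1605))
```

```text
lever~ 0.381 r 0.0883 z 0.1027 y ang 10.8 F [ 6.5  3.3 -7.2] w 0.0206
0.0 [ -1.6 -32.9  -1.3]
0.16 [ -2.8 -19.9  -0.8]
0.32 [-6.1 -7.4 -0.3]
0.49 [-11.3   4.5   0.2]
0.65 [-18.4  15.4   0.6]
0.81 [-27.2  24.9   1. ]
0.98 [-37.4  33.    1.3]
1.14 [-48.8  39.2   1.5]
1.3 [-61.   43.6   1.7]
```

{"name": "jog_arm", "arguments": {
  "deltas": [
    [[-7, 0, 0, 0, 0, 0, 5], [0, 0, 0, 0, 0, 0, 5]]
  ]
}}

```text
clock: 18.55
eef_pos: [0.6069, -0.0738, 0.1026]
tool_rot: [0.636, 0.772, 0.018, 0.006]
ft_force: [3.1, -9.7, -8.2]
grip_width: 0.0207
```

Run:
```python
from h import *
lev((.5922,-.1605))
```

```text
lever~ 0.345 r 0.0879 z 0.1026 y ang 11.1 F [ 3.1 -9.7 -8.2] w 0.0207
0.0 [ -2.3 -29.8  -1.1]
0.16 [ -3.5 -16.9  -0.6]
0.32 [-6.8 -4.3 -0.2]
0.49 [-12.1   7.5   0.1]
0.65 [-19.3  18.4   0.4]
0.81 [-28.1  27.9   0.6]
0.98 [-38.4  35.9   0.7]
1.14 [-49.8  42.1   0.8]
1.3 [-62.   46.4   0.8]
```

The radius doesn't fit, so either the pads slid on the handle or the carriage moved. I'll release, rise and measure numerically.

{"name": "jog_arm", "arguments": {
  "deltas": [
    [[0, 0, 0, 0, 0, 0, 45], [0, 0, 0, 0, 0, 0, 45], [0, 0, -45, 0, -1, 0, 45], [0, 0, -45, 0, 0, 0, 45], [0, 0, -45, 0, 0, 0, 45]]
  ]
}}

```text
clock: 19.05
eef_pos: [0.5996, -0.0754, 0.2385]
tool_rot: [0.636, 0.771, 0.01, 0.01]
ft_force: [0.7, -0.6, 0.5]
grip_width: 0.0451
```

{"name": "jog_arm", "arguments": {
  "deltas": [
    [[0, 0, 0, -0.5, -1, 1, 45], [0, 0, 0, 0, 0, 0, 45]]
  ]
}}

```text
clock: 19.25
eef_pos: [0.6049, -0.0767, 0.2504]
tool_rot: [0.644, 0.765, 0.014, 0.028]
ft_force: [1.1, -0.6, -0.7]
grip_width: 0.045
```

Run:
```python
from h import *
rel([.592,-.16,.2],np.radians(10.2))
a=save('wrist','pics/w9.png'); g=cv2.cvtColor(a,cv2.COLOR_RGB2HSV)
for t in ['handle_top','post_top','pointer','tab_pointed']:
  for r in masks_of(t,'wrist')[:2]:
    m=r['pixels']; ys,xs=np.where(m); print(t,round(r['conf'],2),np.round(r['at']),m.sum(),xs.min(),xs.max(),ys.min(),ys.max())
    np.save(f'pics/{t}.npy',m) if r['conf']>.5 else 0
P=np.array([.5922,-.1605]); x=np.array([np.cos(.178),np.sin(.178)]);y=np.array([-x[1],x[0]])
# predicted pixels for plate edges if on mark
for nm,dx,dy,z in [('edge+',-.06,.048,.074),('edge-',-.06,-.048,.074),('edge+r',.02,.048,.074),('post',0,0,.152),('hd0.33',.08*np.sin(.33),.08*np.cos(.33),.14)]:
    p=P+dx*x+dy*y; print(nm,np.round(proj('wrist',[*p,z]),1), 'px per 5mm', np.round(proj('wrist',[*(p+.005*y),z])-proj('wrist',[*p,z]),1))
    if 'edge' in nm:
        u,v=np.round(proj('wrist',[*p,z])).astype(int); print(a[v-14:v+15,u].mean(1).astype(int) if 14<v<370 else '')
```

```text
rel [-78.6 -29.9  50.7] [[3.3, 1.4, -0.4], [2.2, -5.2, 179.5]] tcp [ 0.6049 -0.0767  0.2504] y [0.983 0.171 0.058] x [-0.17   0.985 -0.025] j [-0.12  0.41  0.28  1.39 -0.01  1.28] F [ 1.1 -0.6 -0.7] w 0.045 t 19.25
handle_top 0.63 [241. 209.] 2328 206 267 160 262
handle_top 0.61 [169. 227.] 14369 64 267 161 293
post_top 0.55 [166. 231.] 14512 64 267 160 293
pointer 0.97 [169. 230.] 14513 64 267 160 294
tab_pointed 0.57 [289. 229.] 1490 265 307 207 251
edge+ [164.1 200.2] px per 5mm [-0.5 -4.9]
[119 120 119 119 118 119 115 117 125 132 139 136 132 131 127 129 128 129
 127 129 127 127 127 127 130 129 128 128 128]
edge- [172.2 287.2] px per 5mm [-0.4 -4.2]
[42 45 39 41 41 38 35 37 38 39 43 38 36 39 37 41 38 36 39 37 39 34 36 36
 39 39 34 37 31]
edge+r [247.1 198.4] px per 5mm [-0.1 -4.9]
[ 42  41  38  41  42  39  38  42  37  41  35  38  32  37  32  37  35  35
  36  34  35  33  33  41  50  66  82  95 103]
post [224.2 287.2] px per 5mm [-0.2 -5.5]
hd0.33 [255.4 190.9] px per 5mm [-0.1 -6.3]
```

Run:
```python
from h import *
a=cv2.imread('pics/w9.png').mean(2)
P=np.array([.5922,-.1605]); x=np.array([np.cos(.178),np.sin(.178)]);y=np.array([-x[1],x[0]])
# plate edge via max gradient at several columns, back-projected at .074 ; jig y rel. mark est
s=cv2.GaussianBlur(a,(0,0),1.0)
for u in range(90,210,15):
    for lo,hi,sg in((170,215,1),(265,310,-1)):
        g=np.gradient(s[lo:hi,u]); v=lo+np.argmax(sg*g); p=back('wrist',(u,v),.074)[:2]; print(u,v,np.round([(p-P)@x,(p-P)@y],4),end=' ')
    print()
m=np.load('pics/tab_pointed.npy')
for u in (292,298,303):
    v=np.where(m[:,u])[0].max(); p=back('wrist',(u,v),.072)[:2]; print('tab- ',u,v,np.round([(p-P)@x,(p-P)@y+.015],4))
```

```text
90 196 [-0.1291  0.0538] 90 283 [-0.1429 -0.0399] 
105 196 [-0.1151  0.0535] 105 280 [-0.1274 -0.0369] 
120 195 [-0.101   0.0542] 120 283 [-0.1128 -0.041 ] 
135 195 [-0.087   0.0539] 135 272 [-0.0962 -0.0288] 
150 195 [-0.0729  0.0536] 150 275 [-0.0814 -0.0328] 
165 194 [-0.0586  0.0543] 165 265 [-0.0652 -0.0218] 
180 194 [-0.0444  0.0539] 180 273 [-0.0507 -0.0316] 
195 193 [-0.03    0.0546] 195 287 [-0.0363 -0.0487] 
tab-  292 250 [0.0656 0.005 ]
tab-  298 250 [0.0719 0.0048]
tab-  303 250 [0.0771 0.0047]
```

{"name": "jog_arm", "arguments": {
  "deltas": [
    [[0, 0, 0, 3, 1, 0, 45], [-20, -25, 0, 0, 0, 0, 45], [0, 0, 0, 0, 0, 0, 45]]
  ]
}}

```text
clock: 19.8
eef_pos: [0.5799, -0.1006, 0.2396]
tool_rot: [0.643, 0.766, -0.006, -0.005]
ft_force: [-0.8, -0.2, 0.4]
grip_width: 0.0451
```

```bash
cat > m.py <<'E'
from h import *
P=np.array([.5922,-.1605]); x=np.array([np.cos(.178),np.sin(.178)]);y=np.array([-x[1],x[0]])
def edge(s,dx,dy,z,sg,w=14):
    u0,v0=proj('wrist',[*(P+dx*x+dy*y),z]); u=int(round(u0)); lo=int(v0)-w
    g=sg*np.gradient(s[lo:int(v0)+w,u]); v=lo+np.argmax(g); p=back('wrist',(u,v),z)[:2]
    return np.round([(p-P)@x*1000,(p-P)@y*1000],1).tolist()+[v,round(float(g.max()),1)]
def meas(f):
    rel([.592,-.16,.2],np.radians(10.2))
    a=save('wrist',f); s=cv2.GaussianBlur(a.mean(2),(0,0),1.0)
    print('plate+ (48)',[edge(s,d,.048,.074,1) for d in(-.12,-.1,-.05,-.03)])
    for r in masks_of('tab_pointed','wrist')[:2]:
        m=r['pixels']; ys,xs=np.where(m); print('tab',r['conf'],xs.min(),xs.max(),ys.min(),ys.max())
    for sg in(1,-1): print('tab- (-15)',sg,[edge(s,d,-.015,.072,sg,10) for d in(.060,.065,.07,.075)])
    for t in ['handle_top']:
        r=masks_of(t,'wrist')[0]; ys,xs=np.where(r['pixels']); print(t,r['conf'],xs.min(),xs.max(),ys.min(),ys.max())
    print('pred',{q:np.round(proj('wrist',[*(P+.08*np.sin(q)*x+.08*np.cos(q)*y),.14])).tolist() for q in(0,.15,.3,.45)},'tabtip',proj('wrist',[*(P+.035*x),.072]))
E
python3 -c "
from m import *
meas('pics/w10.png')"
```

```text
rel [-60.6   2.3  39.5] [[-0.9, -0.0, -0.3], [-0.0, 1.4, 179.7]] tcp [ 0.5799 -0.1006  0.2396] y [ 0.985  0.172 -0.015] x [-0.172  0.985  0.   ] j [-0.17  0.43  0.29  1.45 -0.01  1.23] F [-0.8 -0.2  0.4] w 0.0451 t 19.8
plate+ (48) [[-119.8, 53.5, np.int64(181), 5.3], [-99.9, 53.5, np.int64(181), 5.3], [-49.9, 54.4, np.int64(180), 6.0], [-30.1, 54.4, np.int64(180), 6.6]]
tab- (-15) 1 [[60.2, -11.3, np.int64(244), 0.3], [65.2, -12.4, np.int64(245), 0.2], [70.3, -14.5, np.int64(247), 8.5], [75.8, -24.3, np.int64(256), 8.5]]
tab- (-15) -1 [[60.8, -24.4, np.int64(256), 9.2], [64.8, -3.8, np.int64(237), 2.0], [70.0, -10.2, np.int64(243), 17.2], [75.0, -11.3, np.int64(244), 20.2]]
handle_top 0.6 243 318 144 252
pred {0: [263.0, 168.0], 0.15: [280.0, 169.0], 0.3: [296.0, 172.0], 0.45: [311.0, 178.0]} tabtip [299.11248234 233.20528474]
```

Run:
```python
import cv2
a=cv2.imread('pics/w10.png'); cv2.imwrite('pics/w10c.png',cv2.resize(a[140:290,190:350],(640,600),interpolation=cv2.INTER_CUBIC))
```

```text
(no output)
```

View pics/w10c.png

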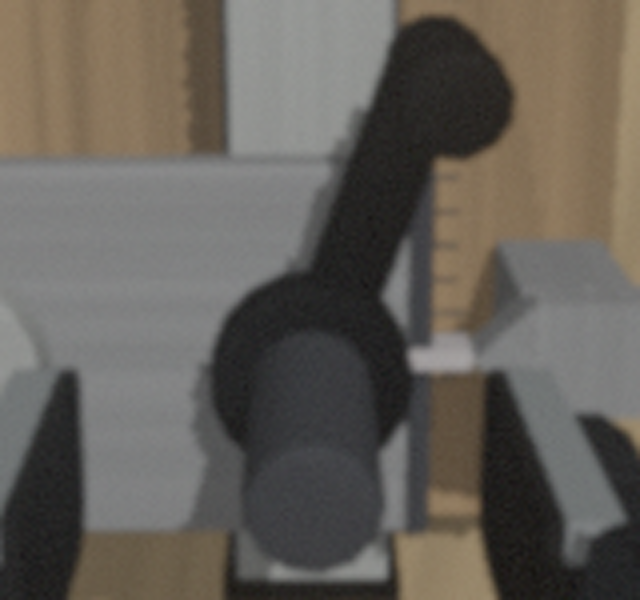

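The last view shows the pointer at crop rows 348–371 (col 440). The tab's top runs from row 298 to 417, with its tip at about (478,356). I'll compute the offset.

Run:
```python
from m import *
B=lambda u,v,z: back('wrist',(190+u/4-.375,140+v/4-.375),z)[:2]
for n,u,v,z in [('pointer top lo',442,371,.077),('pointer hi(bottom64)',442,336,.064),('tab+',580,298,.072),('tab-',600,417,.072),('tip',478,356,.072),('plate+',150,157,.074),('plate-',150,531,.074),('post',313,507,.152),('handle',450,85,.14),('bodyL',560,241,.018)]:
    p=B(u,v,z); print(n,np.round([(p-P)@x*1000,(p-P)@y*1000],1))
```

```text
pointer top lo [35.4  3. ]
pointer hi(bottom64) [36.6  7. ]
tab+ [68.8 20. ]
tab- [ 75.6 -11.3]
tip [44.7  4.9]
plate+ [-34.4  55.6]
plate- [-37.2 -42.2]
post [3.4 6.5]
handle [28.1 85.1]
bodyL [74.1 17.8]
```

Pointer minus tab comes out at about +1 to +2 mm from their relative positions, so the carriage is on the mark. The camera offset affects both equally. I'll push the lever shut from the +x side with closed fingers, which puts little force along the rail.

{"name": "jog_arm", "arguments": {
  "deltas": [
    [[24, 33, 0, -0.9, 0, 0, 0], [21, 32, 0, 0, 0, 0, 0], [0, 0, 0, 0, 0, 0, 0]]
  ]
}}

```text
clock: 20.25
eef_pos: [0.6396, -0.0408, 0.2395]
tool_rot: [0.643, 0.766, 0.002, 0.001]
ft_force: [0.4, -0.8, -0.0]
grip_width: 0.0018
```

Run:
```python
from m import *
p=P+.066*x+.085*y; rel([*p,.106],np.radians(10.2))
```

```text
rel [-24.5  -2.4 133.5] [[0.3, -0.1, -0.2], [-0.1, -0.4, 179.8]] tcp [ 0.6396 -0.0408  0.2395] y [0.985 0.173 0.005] x [-0.173  0.985  0.001] j [-0.06  0.53  0.45  1.49  0.    1.33] F [ 0.4 -0.8 -0. ] w 0.0018 t 20.25
```

{"name": "jog_arm", "arguments": {
  "deltas": [
    [[-24, 0, 20, 0, 0, 0, 0], [0, 0, 42, 0, 0, 0, 0], [0, 0, 42, 0, 0, 0, 0], [0, 0, 26, 0, 0, 0, 0]]
  ]
}}

```text
clock: 20.65
eef_pos: [0.6504, -0.0625, 0.1123]
tool_rot: [0.641, 0.768, 0.006, 0.007]
ft_force: [-0.4, -0.8, 0.2]
grip_width: -0.0002
```

Run:
```python
from m import *
p=P+.066*x+.085*y; rel([*p,.106],np.radians(10.2))
p=P+.029*x+.085*y; rel([*p,.106],np.radians(10.2))
```

```text
rel [-1.1 -8.7  6.1] [[1.1, 0.2, 0.1], [-0.3, 1.7, -179.9]] tcp [ 0.6504 -0.0625  0.1123] y [0.984 0.179 0.019] x [-0.179  0.984 -0.003] j [-0.1   0.6   0.23  1.19  0.    1.29] F [-0.4 -0.8  0.2] w -0.0002 t 20.65
rel [ -1.  -45.7   5.4] [[1.1, 0.2, 0.1], [-0.3, 1.7, -179.9]] tcp [ 0.6504 -0.0625  0.1123] y [0.984 0.179 0.019] x [-0.179  0.984 -0.003] j [-0.1   0.6   0.23  1.19  0.    1.29] F [-0.4 -0.8  0.2] w -0.0002 t 20.65
```

{"name": "jog_arm", "arguments": {
  "deltas": [
    [[0, -10, 6, 1, 0, 0, 0], [0, -10, 0, 0, 0, 0, 0], [0, -8, 0, 0, 0, 0, 0], [0, -8, 0, 0, 0, 0, 0]]
  ]
}}

```text
clock: 21.05
eef_pos: [0.6149, -0.0644, 0.1038]
tool_rot: [0.639, 0.769, 0.003, -0.001]
ft_force: [5.6, 2.6, -3.7]
grip_width: -0.0
```

Run:
```python
from m import *
p=P+.029*x+.085*y; rel([*p,.106],np.radians(10.2))
```

```text
rel [ -5.5 -10.4  -2.3] [[0.2, -0.3, 0.4], [0.4, 0.3, -179.6]] tcp [ 0.6149 -0.0644  0.1038] y [0.983 0.183 0.003] x [-0.183  0.983  0.005] j [-0.11  0.55  0.13  1.15  0.01  1.28] F [ 5.6  2.6 -3.7] w -0.0 t 21.05
```

{"name": "jog_arm", "arguments": {
  "deltas": [
    [[-1, -6, 0, 0, 0, 0, 0], [-1, -6, 0, 0, 0, 0, 0], [0, -5, 0, 0, 0, 0, 0]]
  ]
}}

```text
clock: 21.35
eef_pos: [0.6027, -0.0666, 0.1086]
tool_rot: [0.637, 0.77, 0.008, 0.003]
ft_force: [11.4, 1.4, -8.7]
grip_width: 0.0001
```

Run:
```python
from m import *
p=P+.029*x+.085*y; rel([*p,.106],np.radians(10.2))
```

```text
rel [-5.6  2.   2.6] [[0.9, -0.4, 0.6], [0.6, 1.5, -179.4]] tcp [ 0.6027 -0.0666  0.1086] y [0.982 0.187 0.016] x [-0.187  0.982  0.007] j [-0.12  0.51  0.08  1.12  0.01  1.27] F [11.4  1.4 -8.7] w 0.0001 t 21.35
```

{"name": "jog_arm", "arguments": {
  "deltas": [
    [[0, -6, 0, 0, 0, 0, 0], [0, -6, 0, 0, 0, 0, 0], [0, -6, 0, 0, 0, 0, 0]]
  ]
}}

```text
clock: 21.65
eef_pos: [0.6033, -0.0675, 0.1144]
tool_rot: [0.635, 0.772, 0.023, 0.017]
ft_force: [15.5, 2.6, -9.6]
grip_width: 0.0
```

Run:
```python
from m import *
p=P+.029*x+.085*y; rel([*p,.106],np.radians(10.2))
```

```text
rel [-4.6  1.   8.5] [[3.3, -0.2, 0.9], [0.3, 5.1, -179.0]] tcp [ 0.6033 -0.0675  0.1144] y [0.98  0.192 0.057] x [-0.192  0.981  0.003] j [-0.12  0.48  0.04  1.08  0.02  1.26] F [15.5  2.6 -9.6] w 0.0 t 21.65
```

The fingers stopped with 15 N against the end stop, so the lever is locked. I'll back off, rise and measure, including the thumb tab.

{"name": "jog_arm", "arguments": {
  "deltas": [
    [[0, 15, 0, 0, 0, 0, 0], [0, 10, -20, 3, 0, 1, 0], [0, 0, -45, 0, 0, 0, 0], [0, 0, -45, 0, 0, 0, 0], [-30, -50, -5, 0, 0, 0, 0]]
  ]
}}

```text
clock: 22.15
eef_pos: [0.591, -0.0944, 0.2363]
tool_rot: [0.64, 0.768, 0.001, 0.001]
ft_force: [0.6, -1.3, 0.1]
grip_width: -0.0001
```

{"name": "jog_arm", "arguments": {
  "deltas": [
    [[0, 0, 0, 0, 0, 0, 0], [0, 0, 0, 0, 0, 0, 0]]
  ]
}}

```text
clock: 22.35
eef_pos: [0.5859, -0.0981, 0.24]
tool_rot: [0.642, 0.766, -0.001, 0.001]
ft_force: [0.2, 0.8, 0.5]
grip_width: -0.0005
```

Run:
```python
from m import *
meas('pics/w11.png')
a=cv2.imread('pics/w11.png'); h=cv2.cvtColor(a,cv2.COLOR_BGR2HSV)
# white pointer: bright low-sat pixels near expected
u,v=np.round(proj('wrist',[*(P+.033*x+.005*y),.077])).astype(int); print('exp pointer',u,v)
print(a[v-16:v+17,u].mean(1).astype(int)); print(a[v-16:v+17,u+3].mean(1).astype(int))
ut,vt=np.round(proj('wrist',[*(P+.072*x),.072])).astype(int); print('exp tab',ut,vt); print(a[vt-30:vt+30,ut].mean(1).astype(int))
for q in (0,.1,.2,.35): 
    w=np.round(proj('wrist',[*(P+.003*x+.0065*y+.08*np.sin(q)*x+.08*np.cos(q)*y),.14])).astype(int); print('handle',q,w,a[w[1],w[0]])
w=np.round(proj('wrist',[*(P+.0865*y+.003*x),.14])).astype(int); print('dark row',a[w[1],w[0]-40:w[0]+41:2].mean(1).astype(int))
c=-.09
for q in np.arange(.2,.6,.05): pass
bu=P+.003*x+.0065*y-.09*x
for q in (0,.2,.37,.5,.8,1.2): print('thumb',q,np.round(proj('wrist',[*(bu+.042*(-np.cos(q)*x-np.sin(q)*y)),.125])))
```

```text
rel [-61.9  -4.8  40.2] [[-0.0, 0.2, -0.1], [0.2, 0.0, 179.9]] tcp [ 0.5859 -0.0981  0.24  ] y [ 0.985  0.175 -0.   ] x [-0.175  0.985 -0.003] j [-0.16  0.43  0.29  1.44 -0.    1.23] F [0.2 0.8 0.5] w -0.0005 t 22.35
plate+ (48) [[-119.5, 52.0, np.int64(182), 5.2], [-99.7, 52.0, np.int64(182), 4.7], [-49.8, 51.9, np.int64(182), 5.6], [-30.0, 52.8, np.int64(181), 7.0]]
tab- (-15) 1 [[60.3, -20.4, np.int64(252), 4.8], [65.5, -24.8, np.int64(256), 0.3], [70.6, -24.8, np.int64(256), 0.8], [74.8, -11.7, np.int64(244), 1.5]]
tab- (-15) -1 [[60.0, -12.7, np.int64(245), 11.5], [65.0, -12.7, np.int64(245), 3.4], [69.9, -12.7, np.int64(245), 4.4], [75.4, -21.5, np.int64(253), 0.4]]
handle_top 0.67 234 283 142 241
pred {0: [256.0, 168.0], 0.15: [272.0, 170.0], 0.3: [288.0, 173.0], 0.45: [303.0, 179.0]} tabtip [292.98412349 233.75374173]
exp pointer 292 231
[121 117 115 108 110 119 122 120 126 135 144 145 149 157 163 162 161 156
 137 102  74  77  82  82  79  80  83  80  79  76  68  57  50]
[119 118 110 103 105 103  97  92 105 127 143 147 151 158 162 162 160 157
 135 100  79  78  78  80  79  78  78  78  80  81  81  81  76]
exp tab 331 234
[115 115 116 116 114 115 114 112 115 116 114 115 122 124 129 127 127 127
 127 127 127 126 127 127 127 129 126 126 128 126 128 126 128 128 127 127
 127 130 128 126 125 124 122 122 122 125 123 124 125 125 124 124 128 131
 130 132 131 129 131 130]
handle 0 [260 160] [40 43 44]
handle 0.1 [271 160] [94 97 97]
handle 0.2 [282 162] [ 88 114 132]
handle 0.35 [298 166] [ 88 112 133]
dark row [109 108 107 103  80  76  73  75  80 138 146 110  44  42  40  41  42  39
  41  40  42  40  39  40  39  60 126 143 146 122  95 112 118 119 117 116
 116 114 115 113 110]
thumb 0 [101. 252.]
thumb 0.2 [103. 261.]
thumb 0.37 [107. 268.]
thumb 0.5 [110. 273.]
thumb 0.8 [121. 284.]
thumb 1.2 [138. 293.]
```

Run:
```python
import cv2,numpy as np
a=cv2.imread('pics/w11.png'); h=cv2.cvtColor(a,cv2.COLOR_BGR2HSV).astype(int); g=a.mean(2)
def asc(r0,r1,c0,c1):
    for v in range(r0,r1): print(v,''.join('.' if h[v,u,1]>60 else ('0123456789'[min(9,int(g[v,u]/20))]) for u in range(c0,c1)))
asc(208,252,284,336); print(); asc(235,295,88,160)
```

```text
208 33334................3344555555555555555555555555555
209 33334...............33334555555555555555555555555555
210 33333...............33334455555555555555555555555555
211 33334...............33333455555555555555555555555555
212 33334...............33333445555655555555555555555555
213 3333................33333455556655555556555555555555
214 33334...............33333345555655555555555555555555
215 3333................33334444455665555555555655555555
216 3333................33344444455666666666666666666666
217 33334...............33444444556666666666666666666666
218 33334...............44444445566666666666666666666666
219 33334..............444444455666666666666666666666666
220 3333...............444444556666666666666666666666666
221 3333..............4444455566666666666666666666666666
222 33334...........444444555666666666666666666666666666
223 33334566665544.4444445556666666666666666666666666666
224 3333566666666544444455666666666666666666666666666666
225 3334567777776654444556666666666666666666666666666666
226 3334567777777654445566666666666666666666666666666666
227 4555677777777
[... 5328 characters left out ...]
2222222
286 .............................................................22222222222
287 ..........................................................33222222122221
288 .........................................................322222222221222
289 ......................................................322222222222222122
290 .....................................................2222222222222222222
291 ...................................................222222222222222222222
292 ................................................322222222222212222222222
293 ..............................................32222222222221222222222222
294 ............................................3222222212222211222221121212
```

The pixel map shows the pointer centre at row 230.5–231 and the tab tip at row 230.3. After height correction the pointer is about 1.4 mm towards +y, which is inside the tolerance. The thumb tab's top is at about (105,269), which matches collar ≈0.38. The handle is locked, within about 0.03 rad of zero. I'll work out the collar grasp, letting the jaws bring the tab to the 1.2 rad position.

```bash
cat >> m.py <<'E'
def col(s,r,z,q=1.2):
    """target TCP: s back along the tangent at q, radius r"""
    b=P+.0025*x+.0048*y-.09*x
    p=b+r*(-np.cos(q)*x-np.sin(q)*y)-s*(np.sin(q)*x-np.cos(q)*y)
    rel([*p,z],.178+np.arctan2(-np.cos(q),np.sin(q)))
    o=get_obs()['eef_pos'][:2]-b; print('tcp polar q',round(np.arctan2(-(o@y),-(o@x)),3),'r',round(np.hypot(*o),4),'target',np.round(p,4))
E
python3 - <<'E'
from m import *
b=P+.0025*x+.0048*y-.09*x
t=back('wrist',(105,269),.125)[:2]-b; print('thumb q',np.arctan2(-(t@y),-(t@x)),np.hypot(*t))
l=back('wrist',(154,268),.074)[:2]-b; print('line q',np.arctan2(-(l@y),-(l@x)),np.hypot(*l))
col(.014,.038,.2)
E
```

```text
thumb q 0.3411469384471618 0.04271612739924086
line q 1.182088250759628 0.04444555712641468
rel [ -88.8 -119.2   38.7] [[-0.1, 0.1, 21.2], [-0.2, -0.2, -158.8]] tcp [ 0.5861 -0.0974  0.2382] y [ 0.984  0.176 -0.003] x [-0.176  0.984 -0.002] j [-0.16  0.43  0.29  1.44 -0.    1.23] F [0.2 0.5 0.6] w 0.0005 t 22.5
tcp polar q -2.579 r 0.1095 target [ 0.4842 -0.2059]
```

{"name": "jog_arm", "arguments": {
  "deltas": [
    [[-30, -40, 0, 0, 0, 0, 85], [-30, -40, 0, 0, 0, 0, 85], [-29, -39, 0, 0, 0, 7, 85], [0, 0, 0, 0, 0, 7, 85], [0, 0, 0, 0, 0, 7, 85]]
  ]
}}

```text
clock: 23.0
eef_pos: [0.4824, -0.2067, 0.234]
tool_rot: [0.773, 0.634, -0.004, -0.003]
ft_force: [0.4, 0.2, 0.6]
grip_width: 0.0725
```

{"name": "jog_arm", "arguments": {
  "deltas": [
    [[0, 0, 0, 0, 0, 0, 85]]
  ]
}}

```text
clock: 23.1
eef_pos: [0.482, -0.207, 0.2334]
tool_rot: [0.773, 0.634, -0.004, -0.004]
ft_force: [-0.3, 0.3, 0.9]
grip_width: 0.0839
```

Run:
```python
from m import *
col(.014,.038,.095)
```

```text
rel [  1.8   3.5 138.4] [[-0.6, 0.1, -0.2], [0.2, 1.0, 179.7]] tcp [ 0.482  -0.207   0.2334] y [ 0.981 -0.196 -0.011] x [ 0.196  0.981 -0.002] j [-0.4   0.3   0.09  1.37 -0.    1.36] F [-0.3  0.3  0.9] w 0.0839 t 23.1
tcp polar q 0.815 r 0.0426 target [ 0.4842 -0.2059]
```

{"name": "jog_arm", "arguments": {
  "deltas": [
    [[2, 0, 40, 0, 0, 0, 85], [0, 0, 35, 0, 0, 0, 85]]
  ]
}}

```text
clock: 23.3
eef_pos: [0.4864, -0.2061, 0.1615]
tool_rot: [0.771, 0.637, -0.002, 0.002]
ft_force: [-0.4, -0.1, -1.1]
grip_width: 0.0849
```

Run:
```python
from m import *
col(.014,.038,.095)
```

```text
rel [ 0.1 -2.2 66.5] [[0.0, 0.3, 0.1], [-0.4, 0.1, -179.9]] tcp [ 0.4864 -0.2061  0.1615] y [ 0.982 -0.189  0.001] x [ 0.189  0.982 -0.005] j [-0.4   0.33 -0.05  1.18 -0.    1.36] F [-0.4 -0.1 -1.1] w 0.0849 t 23.3
tcp polar q 0.898 r 0.0396 target [ 0.4842 -0.2059]
```

{"name": "jog_arm", "arguments": {
  "deltas": [
    [[0, -4, 30, 0, 0, 0, 85], [0, -3, 30, 0, 0, 0, 85], [0, -2, 7, 0, 0, 0, 85]]
  ]
}}

```text
clock: 23.6
eef_pos: [0.4761, -0.2017, 0.0875]
tool_rot: [0.767, 0.642, -0.003, -0.002]
ft_force: [0.2, -0.0, -0.1]
grip_width: 0.0852
```

Run:
```python
from m import *
col(.014,.038,.095)
```

```text
rel [-2.7  8.7 -7.5] [[-0.4, 0.2, 0.9], [-0.3, -0.6, -179.1]] tcp [ 0.4761 -0.2017  0.0875] y [ 0.984 -0.177 -0.007] x [ 0.177  0.984 -0.003] j [-0.4   0.39 -0.19  1.   -0.    1.35] F [ 0.2 -0.  -0.1] w 0.0852 t 23.6
tcp polar q 0.63 r 0.0422 target [ 0.4842 -0.2059]
```

{"name": "jog_arm", "arguments": {
  "deltas": [
    [[-3, 7, -8, 0, 0, 0.5, 85], [0, 0, 0, 0, 0, 0, 40], [0, 0, 0, 0, 0, 0, 40], [0, 0, 0, 0, 0, 0, 22]]
  ]
}}

```text
clock: 24.0
eef_pos: [0.4821, -0.2072, 0.0984]
tool_rot: [0.768, 0.64, -0.007, -0.002]
ft_force: [-10.8, -5.3, 3.5]
grip_width: 0.0431
```

Run:
```python
from m import *
col(0,.042,.097)
```

```text
rel [-2.5 15.8  1.2] [[-0.6, 0.5, 0.6], [-0.7, -1.0, -179.4]] tcp [ 0.4821 -0.2072  0.0984] y [ 0.983 -0.181 -0.011] x [ 0.181  0.983 -0.008] j [-0.4   0.39 -0.15  1.04 -0.01  1.35] F [-10.8  -5.3   3.5] w 0.0431 t 24.0
tcp polar q 0.821 r 0.0427 target [ 0.4972 -0.2125]
```

{"name": "jog_arm", "arguments": {
  "deltas": [
    [[0, 0, 0, 0, 0, 0, 30], [0, 2, 0, 0, 0, 0, 30]]
  ]
}}

```text
clock: 24.2
eef_pos: [0.4816, -0.2092, 0.1003]
tool_rot: [0.769, 0.64, -0.009, -0.002]
ft_force: [-1.3, -0.9, -1.6]
grip_width: 0.0297
```

Run:
```python
from m import *
col(0,.042,.097)
camera('wrist')
for t in ['thumb_top','bush_axis']:
  for r in masks_of(t,'wrist')[:2]: ys,xs=np.where(r['pixels']); print(t,r['conf'],r['at'],xs.min(),xs.max(),ys.min(),ys.max())
```

```text
rel [-0.3 16.   3. ] [[-0.8, 0.7, 0.6], [-1.1, -1.3, -179.4]] tcp [ 0.4816 -0.2092  0.1003] y [ 0.983 -0.182 -0.015] x [ 0.182  0.983 -0.013] j [-0.4   0.39 -0.14  1.05 -0.02  1.35] F [-1.3 -0.9 -1.6] w 0.0297 t 24.2
tcp polar q 0.836 r 0.0447 target [ 0.4972 -0.2125]
thumb_top 0.68 [280.1, 171.5] 225 356 98 292
bush_axis 0.83 [357.0, 121.5] 176 511 0 292
```

{"name": "jog_arm", "arguments": {
  "deltas": [
    [[0, 5, 2, 0, 0, 0, 30], [0, 5, 1, 0, 0.5, 0, 30], [0, 4, 0, 0, 0, 0, 30]]
  ]
}}

```text
clock: 24.65
eef_pos: [0.4982, -0.2123, 0.098]
tool_rot: [0.769, 0.64, -0.005, -0.003]
ft_force: [-2.1, 0.0, -0.7]
grip_width: 0.0299
```

Run:
```python
from m import *
col(0,.042,.097)
```

```text
rel [-0.4 -0.9  1. ] [[-0.6, 0.2, 0.6], [-0.3, -0.9, -179.4]] tcp [ 0.4982 -0.2123  0.098 ] y [ 0.983 -0.182 -0.01 ] x [ 0.182  0.983 -0.004] j [-0.4   0.42 -0.1   1.06 -0.01  1.35] F [-2.1  0.  -0.7] w 0.0299 t 24.65
tcp polar q 1.222 r 0.0416 target [ 0.4972 -0.2125]
```

At the target. I'll close on the tab to centre it.

{"name": "jog_arm", "arguments": {
  "deltas": [
    [[0, -1, 0, 0, 0, 0, 14], [0, 0, 0, 0, 0, 0, 12], [0, 0, 0, 0, 0, 0, 12]]
  ]
}}

```text
clock: 24.95
eef_pos: [0.4984, -0.2122, 0.0982]
tool_rot: [0.768, 0.64, -0.004, -0.002]
ft_force: [-3.2, -0.3, 0.2]
grip_width: 0.0131
```

Run:
```python
from m import *
col(0,.042,.097)
```

```text
rel [-0.5 -1.2  1.2] [[-0.5, 0.2, 0.6], [-0.3, -0.8, -179.4]] tcp [ 0.4984 -0.2122  0.0982] y [ 0.983 -0.181 -0.009] x [ 0.181  0.984 -0.003] j [-0.4   0.42 -0.1   1.06 -0.01  1.35] F [-3.2 -0.3  0.2] w 0.0131 t 24.95
tcp polar q 1.228 r 0.0415 target [ 0.4972 -0.2125]
```

{"name": "jog_arm", "arguments": {
  "deltas": [
    [[0, 0, 0, 0, 0, 0, 40], [0, 0, 0, 0, 0, 0, 40], [0, 0, -40, 0, 0, 0, 40], [0, 0, -45, 0, 0, 0, 40], [10, 25, -45, 0, 0, -7, 40]]
  ]
}}

```text
clock: 25.45
eef_pos: [0.5201, -0.2044, 0.2219]
tool_rot: [0.727, 0.686, -0.006, -0.011]
ft_force: [1.5, -0.5, 0.0]
grip_width: 0.04
```

{"name": "jog_arm", "arguments": {
  "deltas": [
    [[35, 30, 0, 0, 0, -7, 5], [35, 20, 0, 0, 0, -7, 5], [0, 0, 0, 0, 0, 0, 5], [0, 0, 0, 0, 0, 0, 5]]
  ]
}}

```text
clock: 25.85
eef_pos: [0.5797, -0.1332, 0.231]
tool_rot: [0.634, 0.773, 0.001, -0.002]
ft_force: [0.3, -1.1, -0.7]
grip_width: 0.0051
```

```bash
cat > f.py <<'E'
from m import *
rel([.586,-.098,.24],np.radians(10.2))
a=save('wrist','pics/w12.png')[:,:,::-1]; h=cv2.cvtColor(np.ascontiguousarray(a),cv2.COLOR_BGR2HSV).astype(int); g=a.mean(2)
def asc(c,dr,dc,st=1):
    c=np.round(c).astype(int)
    print('col0',c[0]-dc)
    for v in range(c[1]-dr,c[1]+dr,st): print(v,''.join('.' if h[v,u,1]>60 else ('0123456789'[min(9,int(g[v,u]/20))]) for u in range(c[0]-dc,c[0]+dc)))
b=P+.0025*x+.0048*y-.09*x
for q in(1.06,1.2,1.34): print('thumb pred',q,np.round(proj('wrist',[*(b+.042*(-np.cos(q)*x-np.sin(q)*y)),.125]),1))
asc(proj('wrist',[*(b+.042*(-np.cos(1.2)*x-np.sin(1.2)*y)),.118]),24,34)
asc(proj('wrist',[*(P+.042*x+.003*y),.072]),20,24)
q=np.round(proj('wrist',[*(P+.0865*y+.003*x),.14])).astype(int); print('handle col',q[0],g[q[1],q[0]-30:q[0]+30:2].astype(int))
for cam,t in (('top','offcut'),):
    camera(cam)
    for r in masks_of(t,cam)[:3]: print(t,round(r['conf'],2),r['at'],np.round(back(cam,r['at'],.044),3))
E
python3 f.py
```

```text
rel [33.3 13.1 -8.9] [[-0.0, -0.2, 1.1], [0.3, -0.1, -178.9]] tcp [ 0.5797 -0.1332  0.231 ] y [ 0.981  0.196 -0.001] x [-0.196  0.981  0.004] j [-0.23  0.43  0.28  1.42  0.    1.15] F [ 0.3 -1.1 -0.7] w 0.0051 t 25.85
thumb pred 1.06 [136.9 259.2]
thumb pred 1.2 [143.7 262.1]
thumb pred 1.34 [150.8 264.2]
col0 113
234 ................5666666666666666666666667777777777777665444444444444
235 ................5666666666666666666666666777777777777654444444444444
236 ................6666666666666666666666666677777777776654444444444444
237 ................6666666666666666666666666666666777776544444444444455
238 ................6666666666666666666666666666666666666544455555444556
239 ................6666666666666666666666666666666666665544556666555566
240 ................5666666666666666666666666666666666655445566666666666
241 ................5666666666666666666666666666666666654455666666666666
242 ................5566666666666666666666666666666666554456666666666666
243 .................566666666666666666766666666666666545566666666666666
244 .................566666666666666666666666666666665
[... 4436 characters left out ...]
33333...................45666666666666666
215 111112233333....................4556666666666666
216 11112233333......................455666666666666
217 11112233333.......................45566666666666
218 11223333333........................4555655566666
219 12344333333..........................44544556666
220 23454333333.....................................
221 24555433333.....................................
handle col 280 [107 150 150 152 151 119  46  42  42  43  41  42  45  44  45  43  46  41
  45  41  67 134 121 103 117 120 118 118 119 117]
offcut 0.83 [378.3, 271.3] [ 0.289 -0.451  0.044]
offcut 0.69 [359.2, 208.8] [ 0.495 -0.392  0.044]
offcut 0.59 [301.2, 269.6] [ 0.291 -0.197  0.044]
```

```bash
python3 -c "
from workcell import *
print(job_done())"
```

```text
the job is handed in; nothing more can be done
None
```

The drilling jig is set up and handed in at about 26 s on the clock. No verdict was reported.

**What I did:** I put the larger tan offcut in the tub. I then swung the lever open to its stop, slid the carriage by its post to the pointed tab and locked the lever again. Last, I turned the collar by closing the jaws on its thumb tab at the mark.

**Last checks** (numbers from the wrist and top pictures):

| Item | Reading | Allowed |
|---|---|---|
| Pointer | about 1.3 mm (+y) off the tab's point | 5 mm |
| Lever | at its locked end, within about 0.05 rad | 0.15 rad |
| Collar | about 1.2 rad, white line hidden under the tab | 1.06 to 1.34 rad |
| Offcut | in the tub at (0.495, -0.392) | inside the tub |
| Robot | raised clear of everything | touching nothing |

**What went wrong or disagreed:**
- **First grip on the post:** it slipped off and pushed the carriage about 20 mm. I measured again and gripped it properly.
- **Closing the lever:** gripping the handle strained along the rail. I let go at about 0.3 rad and pushed the lever shut with closed fingers instead.
- **Absolute positions:** camera readings near the mark differed by up to 6 mm between poses. I judged the pointer only by its position relative to the tab in the same picture, where estimates ranged from 1 to 2.7 mm.
- **Bystanders:** I did not re-measure them at the end. I planned the paths clear of them and saw no unexpected contact forces.

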